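# Push the stuck slug out of the sleeve

## Robot

A 6-joint arm with a two-finger parallel gripper is mounted at the origin on a cart in front of the work surface, level with it; the furniture and walls round the work are solid. World frame = base frame: x ahead of the robot, y to its left, z up, the work surface at z = 0. Lengths are in m, angles in rad, forces in N, time in s.
With the tool pointing down it reaches from about 0.25 to 0.775 m from the base axis. Payload 8.9 kg.
Tool frame: the origin (TCP) lies between the finger pads; the fingertips stand 8 mm ahead of it and the grasp point (between the pads) lies 11 mm behind it; y points along the fingers, x is the direction in which the jaws open and shut, and the axes are right-handed (so a half turn about y gives the same grasp; the last joint's range is limited). The gripper opens to 85 mm and grips with 20 to 120 N. Pads are 22 mm wide; open, the fingers measure 114 mm over their backs; the gripper's body (76 mm by 85 mm) begins 54 mm behind the grasp point. The pads swing forward as they close: fully open they stand 13 mm farther back than shut.
Start: joints at [-1.289, 0.291, -0.153, 1.127, 0, 1.431], TCP at [0.214, -0.479, 0.212] pointing down, gripper open.
Joint ranges: [-2.52, 2.52], [-0.91, 1.74], [-1.3, 1.37], [-1.96, 2.02], [-1.52, 1.47], [-3.14, 3.14]. Speed limits (rad/s): [2.22, 2.22, 2.79, 3.14, 3.14, 3.14].

## Interface

Orientations are given as [roll, pitch, yaw] about the fixed x, y, z axes, in that order (R = Rz(yaw) Ry(pitch) Rx(roll)).
In Python, from station import bot gives the robot as it stands.
- The arm moves only by the shell command python3 -m jog 'ROWS' [FORCE]. ROWS is JSON, a list of rows, each an object with "dp": the shift along the world's x, y, z each as a share of 0.2 m, from -1 to 1, a list of three; "spin": the turn about the world's z as a share of pi/2 rad, from -1 to 1; "claw": the opening in per cent of the stroke, from 0 (shut) to 100 (fully open). In form: [{"dp": [tx, ty, tz], "spin": spin, "claw": claw}, ...]. A call has 1 to 20 rows; each row shifts and turns the pose as measured when the row begins; what a row does not reach is not made up. A row lasts 1/10 s, in which the tool goes at most 50 mm and 8.59 degrees, less where a joint would pass 70% of its speed; a pose out of reach is approached as far as the arm can. A call with a number of a shift or a turn outside -1 to 1 is refused whole. A call with a gripper value outside its range is refused whole. The fingers move at their own pace and stop on an object; FORCE is the grip in N (left out, the last holds). Time passes only in rows, so rows that do not move let the fingers close. It gives the time, the measured TCP pose, the force and the opening at its end, in the units of the state.
- bot.get_obs(): the state, without advancing time (a new reading comes with each control period).
- bot.snapshot(name): name is "scene" or "top"; returns the picture (400x640x3 uint8, blue, green, red); there is no depth.
- bot.calibration(name): a dict with "fx", "fy", "cx", "cy" (pixels), "R" (3x3) and "t" (3): a world point X has camera coordinates R X + t. Camera axes: x right, y down, z forward; pixel columns grow to the right and rows downward; lengths in m; the calibration is good to about 2 mm. A picture is of the moment at which its call begins. calibration takes no time and is no camera call.
- bot.finish_job(): hands the job in, once; it reports no verdict.
The state is a dict: "time_s": time; "joint_positions": joint angles; "dq": joint speeds; "joint_torque": joint torques, N m; "tcp_pos": TCP position; "eef_rot": TCP orientation; "force": force on the tool from outside, world axes, zero at the start; "torque": the same for the moment, N m; "width": finger opening in m.
Only numpy, scipy, OpenCV 4.12 (cv2) and the standard library are available. Lean on these libraries where they do the work, as an engineer would, in place of code of your own. Each camera call takes 0.05 s, during which the arm holds its last target.

## Task

An orange plastic slug is stuck in the brass sleeve of the push-out fixture. Take the red-handled drift from its wooden stand, push its steel rod through the sleeve from the flared end until the slug drops out of the far end into the grey catch tray, then draw the drift out and lay it back in its stand as you found it. Do not touch the slug with the fingers, leave it in the tray, and leave the bottle, loupe and tin where they are.

Things in the scene. Friction and masses are not known exactly. Their poses are not given: they have to be found in the camera images.
- fixture: Fixed push-out fixture: aluminium base 132 x 70 x 6 mm, level brass sleeve clamped in two dark saddle blocks (38 mm wide, tops at 72 mm; a spring plunger on top reaches 82 mm), grey catch tray at the far end. Origin on the mat straight below the sleeve's flared mouth; x runs along the bore from mouth to tray, within 0.5 rad of world x (away from the robot); z up. Base from x = -13 to 119 mm.
- bore_mouth (a point): Centre of the flared mouth of the level bore, 55 mm above the mat; axes as the fixture's. Bore 16 mm in diameter, flared to 25 mm over the first 7 mm; sleeve 50 mm long, outer diameter 26 mm (35 mm at the mouth).
- bore_exit (a point): Centre of the far end of the bore, 50 mm along x from the mouth.
- slug_center (a point): Centre of the orange plastic slug, a cylinder 14 mm in diameter, 24 mm long, in the bore along its axis (its centre 20 to 32 mm from the mouth), held by a spring plunger 28 mm from the mouth: about 4 to 10 N push it past, then it slides freely and drops out at the exit. About 30 g.
- drift_grip (a point): Middle of the drift's red handle (64 mm long along x, 16 mm wide along y, 18 mm high along z, flat sides). x axis points along the steel rod to its nose. The drift weighs about 120 g and balances about 7 mm ahead of this point. In the stand this point is 45 mm above the mat.
- drift_nose (a point): End of the drift's round steel rod (8 mm in diameter), 112 mm along x from drift_grip. The rod is free from x = 38 mm; between handle and rod is a collar 13 mm in diameter.
- stand: Fixed wooden drift stand, base 130 x 44 x 8 mm; origin on the mat straight below where drift_grip belongs, x the way the drift points, z up. Two cradles open to the top: one carries the handle's rear end (x = -31 to -19 mm, bed 36 mm above the mat, slot about 21 mm wide), one the rod (x = 64 to 76 mm, bed at 41 mm, slot about 13 mm wide). Tops at about 50 mm.
- red_bottle_mid (a point): Small glass bottle with a red cap, 26 mm in diameter, 48 mm high, beyond the fixture; point at half height. To be left alone.
- loupe_mid (a point): Black eye loupe, 42 mm in diameter, 35 mm high; point at half height. To be left alone.
- tin_mid (a point): Round silver tin, 35 mm in diameter, 12 mm high; point at half height. To be left alone.
- drift: The drift as a whole; origin and axes as drift_grip.
- slug: The slug as a whole; origin and axes as slug_center.
- tray_floor (a point): Centre of the catch tray's floor, 9 mm above the mat, 84 mm along x from the mouth. Tray 66 x 64 mm outside, walls 3 mm, rim 32 mm above the mat; it begins right behind the bore's exit.

How it is judged:
On the way, in this order (a step that is already met when the one before it is completed fails the run):
1. the drift's nose has entered the flared mouth of the bore (x of drift_nose in the frame of bore_mouth between 0.004 and 0.045 m and y of drift_nose in the frame of bore_mouth between -0.009 and 0.009 m and z of drift_nose in the frame of bore_mouth between -0.009 and 0.009 m).
2. the slug has left the far end while the drift's rod is in the bore (x of slug_center in the frame of bore_exit above 0.002 m and x of drift_nose in the frame of bore_mouth above 0.025 m and y of drift_nose in the frame of bore_mouth between -0.009 and 0.009 m and z of drift_nose in the frame of bore_mouth between -0.009 and 0.009 m), for 0.05 s.
At the end, for the whole second after the job is handed in: The slug lies at rest in the catch tray; the drift lies at rest in both cradles of its stand, nose as at the start, the handle's middle within -12 to +18 mm along, 8 mm across and 5 mm in height of its place, the nose within 5 mm of that height (x of slug_center in the frame of fixture between 0.052 and 0.116 m and y of slug_center in the frame of fixture between -0.031 and 0.031 m and z of slug_center in the frame of fixture below 0.03 m and linear speed of slug below 0.03 m/s and x of drift_grip in the frame of stand between -0.012 and 0.018 m and y of drift_grip in the frame of stand between -0.008 and 0.008 m and z of drift_grip in the frame of stand between 0.04 and 0.05 m and x of drift_nose in the frame of stand above 0.095 m and z of drift_nose in the frame of stand between 0.04 and 0.05 m and linear speed of drift below 0.02 m/s); the robot touches nothing.
It fails at once if the fingers touch the slug (contact force between the fingers and slug above 0.3 N).
It fails at once if the bottle, the loupe or the tin is shifted by more than 20 mm (distance of any of red_bottle_mid, loupe_mid, tin_mid from where it was at the start of the episode above 0.02 m).
It also fails if it takes over 48 s, if anything falls off the work surface, if the arm or the gripper's body presses on something with over 40 N, if the wrist force passes 120 N, or if a joint passes its speed limit or range.

## Working session

There is one attempt and no reset: what is moved stays moved. The work goes in short steps, Python scripts to look and compute and a shell command to move; the robot and the scene stay as the last step left them, time stands still between calls to the robot, and variables do not carry over. Pictures are saved under pics/ and viewed, and the job is handed in when it is done.

```bash
mkdir -p pics; ls
python3 - <<'E'
from station import bot
import cv2
for n in("scene","top"):
    cv2.imwrite(f"pics/{n}0.png",bot.snapshot(n)); print(n,bot.calibration(n))
print(bot.get_obs())
E
```

```text
pics
scene {'fx': 511.1703870206425, 'fy': 511.1703870206425, 'cx': 319.7951400506444, 'cy': 203.00910740291343, 'R': array([[ 0.97818515, -0.20732749, -0.01300497],
       [-0.12727055, -0.54863906, -0.82631555],
       [ 0.1641829 ,  0.80994475, -0.56305726]]), 't': array([-0.65100592, -0.02311135,  1.04212356])}
top {'fx': 474.34210363129137, 'fy': 474.34210363129137, 'cx': 320.9794438630772, 'cy': 203.74411321730625, 'R': array([[ 0.0122379 , -0.99987326,  0.01018299],
       [-0.99600467, -0.01309019, -0.08833651],
       [ 0.08845861, -0.00906125, -0.99603864]]), 't': array([-0.31098282,  0.60146531,  0.92762287])}
{'time_s': 0.1, 'joint_positions': array([-1.28926850e+00,  2.91211002e-01, -1.54044822e-01,  1.12672051e+00,
        1.60808311e-06,  1.43146665e+00]), 'dq': array([ 0.0018614 , -0.00192751,  0.00161232,  0.00039138,  0.00070249,
        0.0003581 ]), 'joint_torque': array([ 1.24827024e-03, -5.37977564e+01,  3.31917179e+01,  9.38017300e-03,
       -1.89674352e-04, -1.63758394e-06]), 'tcp_pos': array([ 0.21435673, -0.47878359,  0.21109873]), 'eef_rot': array([-1.57063086e+00,  1.16834481e-03, -1.14993872e+00]), 'force': array([-0.04579997, -0.99759246, -0.01397967]), 'torque': array([-0.01405798,  0.01080528, -0.03390994]), 'width': 0.085044147659502}
```

View pics/scene0.png

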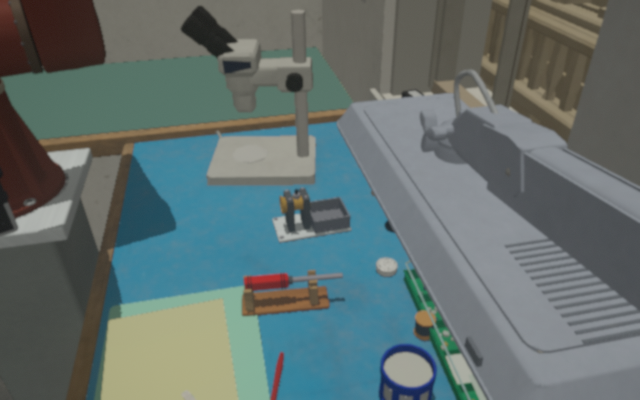

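View pics/top0.png

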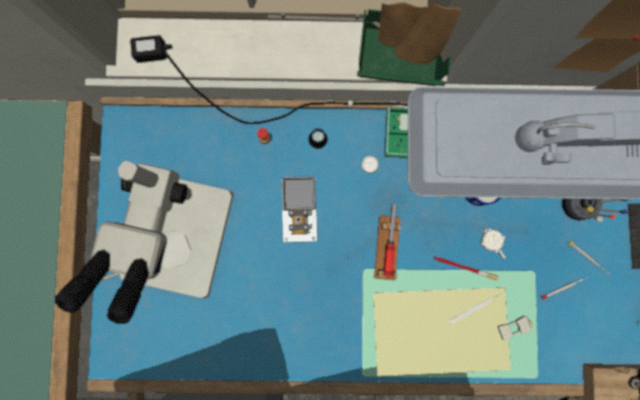

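The top view shows the fixture at (300,210), the drift in its stand at (390,245) with the nose up, and the bottle, loupe and tin at (263,135), (318,138) and (370,164). I'll enlarge it to measure.

Run:
```python
import cv2
a=cv2.imread("pics/top0.png")
c=cv2.resize(a[165:290,260:420],None,fx=5,fy=5*0.96,interpolation=cv2.INTER_CUBIC)[:600];cv2.imwrite("pics/topz.png",c)
a=cv2.imread("pics/scene0.png")
c=cv2.resize(a[180:320,220:370],None,fx=4,fy=4,interpolation=cv2.INTER_CUBIC);cv2.imwrite("pics/scenez.png",c)
```

```text
(no output)
```

View pics/topz.png

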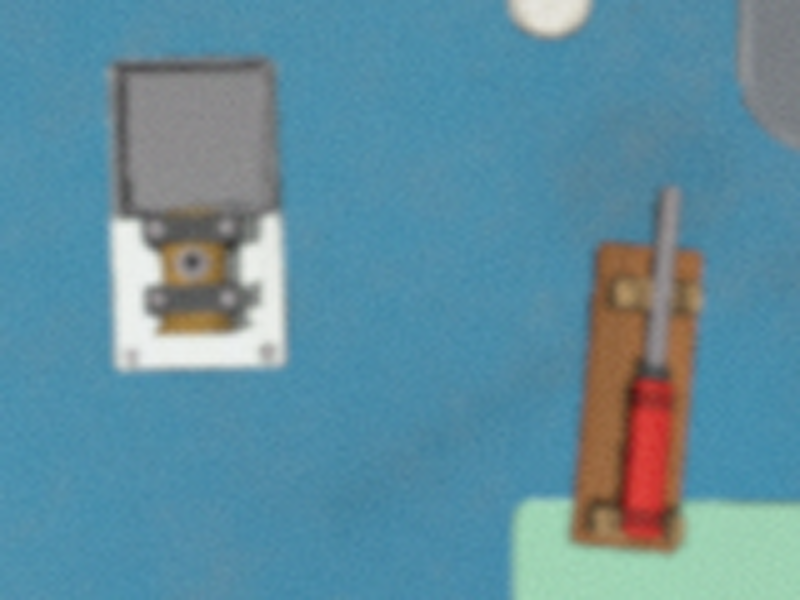

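View pics/scenez.png

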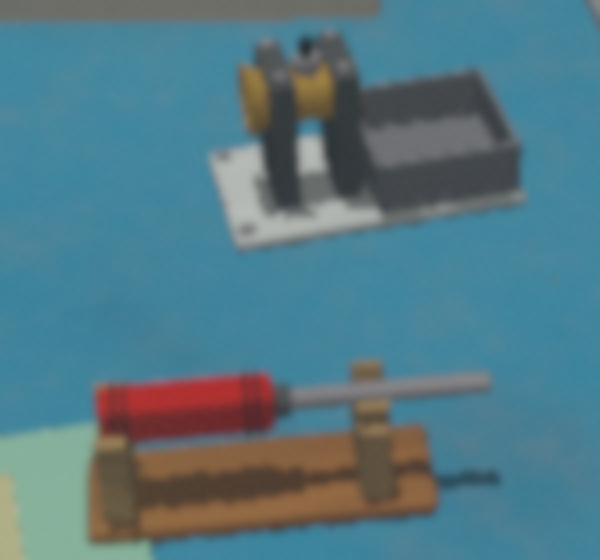

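```bash
cat > h.py <<'E'
import numpy as np,cv2,json
from station import bot
def ray(n,u,v):
    c=bot.calibration(n);R=np.array(c["R"]);t=np.array(c["t"])
    d=R.T@np.array([(u-c["cx"])/c["fx"],(v-c["cy"])/c["fy"],1]);return -R.T@t,d
def onz(n,u,v,z):
    C,d=ray(n,u,v);return C+d*(z-C[2])/d[2]
def proj(n,X):
    c=bot.calibration(n);p=np.array(c["R"])@X+np.array(c["t"]);return np.array([c["fx"]*p[0]/p[2]+c["cx"],c["fy"]*p[1]/p[2]+c["cy"]])
def tri(u1,u2):
    C1,d1=ray("top",*u1);C2,d2=ray("scene",*u2)
    s=np.linalg.lstsq(np.c_[d1,-d2],C2-C1,rcond=None)[0];a=C1+s[0]*d1;b=C2+s[1]*d2
    return (a+b)/2,np.linalg.norm(a-b)
def masks(a,lo,hi,box):
    h=cv2.inRange(cv2.cvtColor(a,cv2.COLOR_BGR2HSV),np.array(lo),np.array(hi));m=np.zeros_like(h)
    x0,y0,x1,y1=box;m[y0:y1,x0:x1]=h[y0:y1,x0:x1]
    k,l,s,_=cv2.connectedComponentsWithStats(m);i=1+np.argmax(s[1:,4]);return (l==i).astype(np.uint8)*255
def rect(m):
    p=cv2.findContours(m,0,1)[0];return cv2.minAreaRect(max(p,key=cv2.contourArea))
E
python3 - <<'E'
from h import *
np.set_printoptions(precision=4,suppress=True)
t=cv2.imread("pics/top0.png");s=cv2.imread("pics/scene0.png")
print("cam",ray("top",320,200)[0],ray("scene",320,200)[0])
def axisrep(name,m,z):
    r=rect(m);b=cv2.boxPoints(r)
    P=np.array([onz("top",*q,z)[:2] for q in b]);print(name,r[0],r[1],cv2.countNonZero(m));
    c=P.mean(0);e=[P[1]-P[0],P[2]-P[1]];L=[np.linalg.norm(x) for x in e];k=int(L[1]>L[0]);d=e[k]*np.sign(e[k][0])
    print("  c",c,"LxW",L[k],L[1-k],"yaw",np.arctan2(d[1],d[0]));return c
rm=masks(t,(0,120,60),(12,255,255),(370,220,410,290));cr=axisrep("red",rm,.054)
rm2=masks(t,(170,120,60),(180,255,255),(370,220,410,290));print(cv2.countNonZero(rm2))
wd=masks(t,(5,80,60),(18,200,200),(365,205,415,285));axisrep("wood",wd,.008)
w=masks(t,(0,0,175),(180,60,255),(270,170,330,260));axisrep("white",w,.006)
g=masks(t,(0,0,60),(180,60,140),(270,170,330,212));axisrep("tray",g,.032)
b=masks(t,(12,110,50),(30,255,255),(280,200,320,240));axisrep("brass",b,.055)
# scene red, brass
r=masks(s,(0,120,60),(12,255,255),(230,260,300,300));rr=rect(r);print("scene red",rr)
b=masks(s,(12,110,50),(30,255,255),(270,185,310,220));print("scene brass",rect(b))
for q,z,n in (((263.5,134),.048,"bottle"),((318,138),.035,"loupe"),((370,164),.012,"tin")):print(n,onz("top",*q,z))
E
```

```text
cam [ 0.5208 -0.2947  0.9802] [ 0.4628 -0.9917  0.5592]
red (388.69305419921875, 260.5693054199219) (12.437965393066406, 34.62729263305664) 376
  c [ 0.4941 -0.436 ] LxW 0.06691410779542405 0.024245964056519072 yaw -0.09956437813221894Traceback (most recent call last):
  File "<stdin>", line 11, in <module>
  File "h.py", line 17, in masks
    k,l,s,_=cv2.connectedComponentsWithStats(m);i=1+np.argmax(s[1:,4]);return (l==i).astype(np.uint8)*255
                                                    ~~~~~~~~~^^^^^^^^^
    return _wrapfunc(a, 'argmax', axis=axis, out=out, **kwds)
    return bound(*args, **kwds)
ValueError: attempt to get argmax of an empty sequence
```

Run:
```python
from h import *
np.set_printoptions(precision=4,suppress=True)
t=cv2.imread("pics/top0.png");s=cv2.imread("pics/scene0.png")
def axisrep(name,m,z):
    r=rect(m);b=cv2.boxPoints(r)
    P=np.array([onz("top",*q,z)[:2] for q in b])
    c=P.mean(0);e=[P[1]-P[0],P[2]-P[1]];L=[np.linalg.norm(x) for x in e];k=int(L[1]>L[0]);d=e[k]*np.sign(e[k][0])
    print(name,np.array(r[0]),cv2.countNonZero(m),"c",c,"LxW %.4f %.4f"%(L[k],L[1-k]),"yaw",np.arctan2(d[1],d[0]))
    ys,xs=np.nonzero(m);W=np.array([onz("top",x,y,z)[:2] for x,y in zip(xs,ys)]);v=np.linalg.svd(W-W.mean(0),full_matrices=False)[2][0];v*=np.sign(v[0]);print("   pca",W.mean(0),np.arctan2(v[1],v[0]))
D=[]
def go(n,*a):
    z=a[-1];m=masks(t,*a[:-1]);D.append(m);axisrep(n,m,z)
go("red",(0,185,80),(8,255,255),(370,220,410,290),.054)
go("wood",(5,80,60),(18,200,200),(365,205,415,285),.008)
go("white",(0,0,165),(180,70,255),(270,170,330,260),.006)
go("tray",(0,0,50),(180,60,150),(270,170,330,212),.032)
go("brass",(12,110,50),(30,255,255),(280,200,320,240),.055)
go("rod",(0,0,90),(180,70,200),(383,200,400,240),.045)
for n,a in(("sred",((0,185,60),(8,255,255),(230,260,300,300))),("sbrass",((10,110,50),(30,255,255),(270,185,310,220)))):
    m=masks(s,*a);print(n,rect(m),cv2.boxPoints(rect(m)).tolist())
M=np.max(D,0);o=t.copy();o[M>0]=(255,0,255);o=np.hstack([t[165:290,270:410],o[165:290,270:410]]);cv2.imwrite("pics/m.png",cv2.resize(o,None,fx=2.8,fy=2.8,interpolation=0))
for q,z,n in (((263.5,134),.048,"bottle"),((318,138),.035,"loupe"),((370,164),.012,"tin")):print(n,onz("top",*q,z))
```

```text
red [388.7621 260.3552] 211 c [ 0.4945 -0.4361] LxW 0.0605 0.0160 yaw -0.08334758167842954
   pca [ 0.4957 -0.4366] -0.06585062910439693
wood [386.9207 247.3531] 838 c [ 0.5198 -0.4394] LxW 0.1265 0.0410 yaw -0.09135237877919346
   pca [ 0.5221 -0.4366] -0.10920668520952034
white [299.5 226. ] 660 c [ 0.561 -0.26 ] LxW 0.0720 0.0657 yaw -1.55778957674048
   pca [ 0.5551 -0.2587] 1.5434485593480889
tray [298.5 194. ] 1132 c [ 0.6242 -0.2579] LxW 0.0687 0.0665 yaw 0.013352359317562535
   pca [ 0.6244 -0.2575] 0.24726918089621555
brass [299.  231.5] 36 c [ 0.5482 -0.2609] LxW 0.0234 0.0058 yaw -1.558219688873658
   pca [ 0.5477 -0.2595] -1.506867255478907
rod [392.353  221.4118] 182 c [ 0.5708 -0.4446] LxW 0.0670 0.0299 yaw 0.24357255275881026Traceback (most recent call last):
  File "<stdin>", line 18, in <module>
  File "<stdin>", line 12, in go
  File "<stdin>", line 9, in axisrep
  File "h.py", line 7, in onz
    C,d=ray(n,u,v);return C+d*(z-C[2])/d[2]
        ~~~^^^^^^^
  File "h.py", line 4, in ray
    c=bot.calibration(n);R=np.array(c["R"]);t=np.array(c["t"])
ValueError: time passes only in moves, steps and waits
```

```bash
sed -i 's/^from station import bot/from station import bot as _b\nclass _B:\n    c={}\n    def calibration(s,n):\n        if n not in s.c: s.c[n]=_b.calibration(n)\n        return s.c[n]\n    snapshot=_b.snapshot; get_obs=_b.get_obs\nbot=_B()/' h.py
cat >> h.py <<'E'
def edges(g,rows,x0,x1,thr,col=False):
    """outermost subpixel crossings of g>thr along each row (or column) between x0,x1"""
    L=[]
    for r in rows:
        p=(g[x0:x1,r] if col else g[r,x0:x1]).astype(float)-thr;k=np.nonzero(p>0)[0]
        if len(k)<2 or k[0]==0 or k[-1]==len(p)-1: continue
        i=k[0];a=x0+i-1+p[i-1]/(p[i-1]-p[i]);j=k[-1];b=x0+j+p[j]/(p[j]-p[j+1]);L.append((r,a,b))
    return np.array(L)
def fitline(P):
    vx,vy,x,y=cv2.fitLine(np.float32(P),cv2.DIST_HUBER,0,.01,.01).ravel();s=np.sign(vx) or 1
    return np.array([x,y]),np.arctan2(vy*s,vx*s)
E
python3 - <<'E'
from h import *
np.set_printoptions(precision=4,suppress=True)
t=cv2.imread("pics/top0.png").astype(float);B,G,R=[t[...,i] for i in range(3)]
def side(name,g,rows,x0,x1,thr,z):
    E=edges(g,rows,x0,x1,thr);out=[]
    for k in(1,2):
        out.append(fitline([onz("top",e[k],e[0],z)[:2] for e in E]))
    mid=fitline([onz("top",(e[1]+e[2])/2,e[0],z)[:2] for e in E])
    w=np.mean([np.linalg.norm(onz("top",e[1],e[0],z)-onz("top",e[2],e[0],z)) for e in E])
    print(name,"n",len(E),"left",out[0],"right",out[1],"mid",mid,"w %.4f"%w)
print(R[225,275:325:2],R[200,275:325:2])
print((R-B)[258,375:403]);print(R[215,380:405],(R-B)[215,380:405])
side("base",R,range(217,239),275,325,130,.006)
side("tray",R,range(183,208),275,325,80,.032)
side("handle",R-G,range(247,275),375,403,90,.054)
side("rod",R,range(207,238),384,401,110,.045) 
E=edges(R,range(286,314),205,255,130,True);print("bottom",fitline([onz("top",e[0],e[2],.006)[:2] for e in E]))
E=edges(R,range(286,314),165,225,80,True);print("traytop",fitline([onz("top",e[0],e[1],.032)[:2] for e in E]))
E=edges(R-G,range(386,392),235,285,90,True);print("handle ends",[(onz("top",e[0],e[1],.054)[:2],onz("top",e[0],e[2],.054)[:2]) for e in E])
M=cv2.imread("pics/top0.png")
for q,z,n in (((263.5,134),.048,"bottle"),((318,138),.035,"loupe"),((370,164),.012,"tin"),((393,204),.045,"nose")):print(n,onz("top",*q,z))
E
```

```text
[ 77.  77.  78.  98. 204. 235. 230. 155. 123.  99. 102. 101.  97.  92.
  96. 117. 108. 130. 149. 225. 225. 118.  84.  84.  78.] [ 74.  72.  71.  95. 113. 117. 138. 144. 139. 139. 142. 141. 140. 139.
 141. 140. 138. 142. 136. 118. 105.  81.  77.  74.  76.]
[ -26.   42.   79.   88.   86.   89.   86.   81.   72.   63.   84.  121.
  149.  159.  159.  162.  155.  149.  127.  101.   86.   40.  -30.  -81.
  -98. -100. -100. -100.]
[ 96. 107. 106. 100.  97.  95.  89.  91.  90.  89.  83. 110. 133. 144.
 137. 105.  82.  73.  75.  74.  76.  80.  78.  74.  76.] [-21.  -4.  -2. -10. -19. -21. -33. -39. -41. -40. -30.  -7.   3.   1.
  -6. -35. -65. -79. -82. -81. -85. -86. -85. -86. -84.]
base n 22 left (array([ 0.5594, -0.2235], dtype=float32), np.float32(0.052292183)) right (array([ 0.5589, -0.2956], dtype=float32), np.float32(0.027661677)) mid (array([ 0.5541, -0.2598], dtype=float32), np.float32(0.038883552)) w 0.0721
tray n 12 left (array([ 0.6111, -0.2202], dtype=float32), np.float32(-0.118214205)) right (array([ 0.6127, -0.2957], dtype=float32), np.float32(-0.28118938)) mid (array([ 0.6132,
[... 336 characters left out ...]
433], dtype=float32), np.float32(-0.12343653)) right (array([ 0.5914, -0.4504], dtype=float32), np.float32(-0.08659881)) mid (array([ 0.5913, -0.4468], dtype=float32), np.float32(-0.10481619)) w 0.0071
bottom (array([ 0.5292, -0.2691], dtype=float32), np.float32(-1.5372672))Traceback (most recent call last):
  File "<stdin>", line 18, in <module>
  File "h.py", line 36, in fitline
    vx,vy,x,y=cv2.fitLine(np.float32(P),cv2.DIST_HUBER,0,.01,.01).ravel();s=np.sign(vx) or 1
              ~~~~~~~~~~~^^^^^^^^^^^^^^^^^^^^^^^^^^^^^^^^^^^^^^^^
cv2.error: OpenCV(4.12.0) /io/opencv/modules/imgproc/src/linefit.cpp:618: error: (-215:Assertion failed) npoints2 >= 0 || npoints3 >= 0 in function 'fitLine'
```

Run:
```python
from h import *
np.set_printoptions(precision=4,suppress=True)
t=cv2.imread("pics/top0.png").astype(float);B,G,R=[t[...,i] for i in range(3)]
s=cv2.imread("pics/scene0.png").astype(float)
E=edges(R-G,range(386,392),235,285,90,True);print("handle ends",[(onz("top",e[0],e[1],.054)[:2],onz("top",e[0],e[2],.054)[:2]) for e in E])
print("col394",R[197:215,394],R[197:215,393])
for v in (203,204,205):print("nose",onz("top",394,v,.045))
for q,z,n in (((263.5,134),.048,"bottle"),((318,138),.035,"loupe"),((370,164),.012,"tin")):print(n,onz("top",*q,z))
# scene: nose at crop (491,381)/4+(220,180); red ends
print("tri nose",tri((394,204),(220+491/4,180+381/4)))
print("scene nose at z.045",onz("scene",220+491/4,180+381/4,.045))
# predictions
yaw=-.095;n=onz("top",394,204,.045)
print("grip from nose",n[:2]-.112*np.array([np.cos(yaw),np.sin(yaw)]))
m=np.array([.542,-.2602,.055]);f=np.array([np.cos(.037),np.sin(.037),0])
for d in(0,.05):print("bore",proj("scene",m+d*f),proj("top",m+d*f))
# flange in scene: crop (240..270,65..133)
b=s.astype(np.uint8);mk=masks(b,(10,110,50),(30,255,255),(270,185,310,220));print(rect(mk),[ (np.nonzero(mk[:,x])[0][[0,-1]]) for x in range(279,288) if mk[:,x].any()])
q=mk.copy();ys,xs=np.nonzero(q);print(xs.min(),xs.max())
```

```text
handle ends [(array([ 0.5134, -0.4307]), array([ 0.4636, -0.4308])), (array([ 0.5246, -0.4327]), array([ 0.4632, -0.4327])), (array([ 0.5262, -0.4346]), array([ 0.4631, -0.4346])), (array([ 0.5263, -0.4366]), array([ 0.4629, -0.4366])), (array([ 0.5262, -0.4386]), array([ 0.4631, -0.4385])), (array([ 0.5257, -0.4405]), array([ 0.4637, -0.4405]))]
col394 [ 76.  78.  76.  75.  70.  76.  95. 127. 139. 143. 145. 143. 143. 146.
 143. 141. 143. 139.] [ 82.  78.  79.  74.  73.  83.  93. 113. 130. 134. 140. 138. 140. 143.
 140. 143. 145. 147.]
nose [ 0.6073 -0.4479  0.045 ]
nose [ 0.6053 -0.4479  0.045 ]
nose [ 0.6033 -0.4479  0.045 ]
bottle [ 0.7419 -0.1867  0.048 ]
loupe [ 0.7384 -0.2956  0.035 ]
tin [ 0.6906 -0.4038  0.012 ]
tri nose (array([ 0.6054, -0.4476,  0.0473]), np.float64(0.0007518696710721342))
scene nose at z.045 [ 0.6064 -0.4452  0.045 ]
grip from nose [ 0.4938 -0.4373]
bore [280.9438 206.0073] [298.5646 234.6658]
bore [308.9327 201.7826] [298.0379 209.0565]
((298.0, 202.0), (10.0, 8.0), 90.0) []
294 302
```

```bash
python3 -m jog '[{"dp":[0.2,0.03,-0.03],"spin":-0.047,"claw":100},{"dp":[0.2,0.03,-0.03],"spin":-0.047,"claw":100},{"dp":[0.2,0.03,-0.03],"spin":-0.047,"claw":100},{"dp":[0.2,0.03,-0.03],"spin":-0.047,"claw":100},{"dp":[0.2,0.03,-0.03],"spin":-0.047,"claw":100},{"dp":[0.2,0.03,-0.03],"spin":-0.047,"claw":100},{"dp":[0.2,0.03,-0.03],"spin":-0.047,"claw":100},{"dp":[0,0,0],"spin":0,"claw":100}]' 60
```

```text
time_s: 0.9
tcp_pos: [0.5028, -0.4331, 0.1642]
eef_rot: [-1.574, 0.004, -1.693]
force: [-0.6, 0.5, -0.3]
width: 0.0855
```

```bash
python3 -m jog '[{"dp":[-0.024,-0.024,-0.15],"spin":0.017,"claw":60},{"dp":[0,0,-0.15],"spin":0,"claw":60},{"dp":[0,0,-0.15],"spin":0,"claw":60},{"dp":[0,0,0],"spin":0,"claw":60}]' 60
```

```text
time_s: 1.3
tcp_pos: [0.4979, -0.4368, 0.0703]
eef_rot: [-1.576, 0.005, -1.661]
force: [-1.1, 0.3, 0.7]
width: 0.0512
```

Run:
```python
from h import *
a=bot.snapshot("top");b=bot.snapshot("scene")
o=np.hstack([cv2.resize(a[180:300,330:450],(400,400),interpolation=2),cv2.resize(b[190:330,220:360],(400,400),interpolation=2)]);cv2.imwrite("pics/g1.png",o)
```

```text
Traceback (most recent call last):
TypeError: make.<locals>.drawn_camera() takes 1 positional argument but 2 were given
```

```bash
sed -i 's/snapshot=_b.snapshot; get_obs=_b.get_obs/snapshot=staticmethod(_b.snapshot); get_obs=staticmethod(_b.get_obs)/' h.py
python3 - <<'E'
from h import *
a=bot.snapshot("top");b=bot.snapshot("scene")
o=np.hstack([cv2.resize(a[180:300,330:450],(400,400),interpolation=2),cv2.resize(b[190:330,220:360],(400,400),interpolation=2)]);cv2.imwrite("pics/g1.png",o)
E
```

```text
(no output)
```

View pics/g1.png

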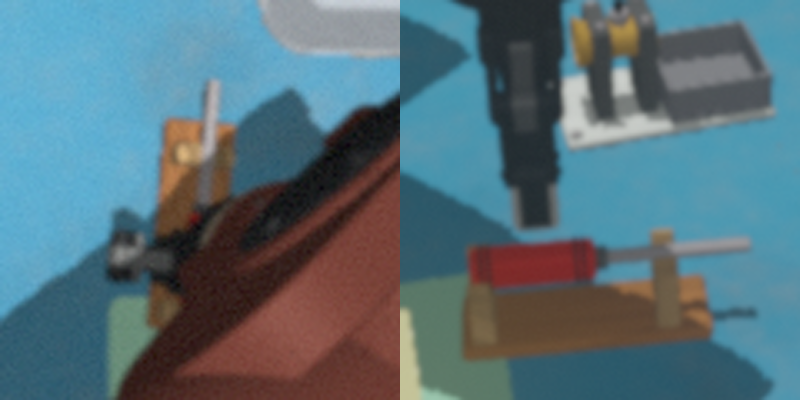

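The finger sits above the handle's middle, at (535,225) against a handle centre of (535,265) in the scene crop. I'll lower and close.

```bash
python3 -m jog '[{"dp":[0,-0.006,-0.09],"spin":-0.003,"claw":60},{"dp":[0,0,-0.09],"spin":0,"claw":60},{"dp":[0,0,0],"spin":0,"claw":60},{"dp":[0,0,0],"spin":0,"claw":0},{"dp":[0,0,0],"spin":0,"claw":0},{"dp":[0,0,0],"spin":0,"claw":0},{"dp":[0,0,0],"spin":0,"claw":0},{"dp":[0,0,0],"spin":0,"claw":0},{"dp":[0,0,0],"spin":0,"claw":0}]' 60
```

```text
time_s: 2.3
tcp_pos: [0.5049, -0.4471, 0.0526]
eef_rot: [-1.557, -0.012, -1.667]
force: [-0.1, 0.5, 0.3]
width: 0.0
```

Run:
```python
from h import *
print(bot.get_obs())
a=bot.snapshot("top");b=bot.snapshot("scene")
o=np.hstack([cv2.resize(a[180:300,330:450],(400,400),interpolation=2),cv2.resize(b[190:330,220:360],(400,400),interpolation=2)]);cv2.imwrite("pics/g2.png",o)
```

```text
{'time_s': 2.3, 'joint_positions': array([-8.33114132e-01,  6.70562506e-01,  3.20259075e-02,  9.14205202e-01,
        1.13081940e-04,  2.40446123e+00]), 'dq': array([-0.00017062, -0.00313528,  0.00177428,  0.00169001, -0.00025557,
       -0.00160061]), 'joint_torque': array([-1.08236598e-02, -7.55009437e+01,  3.09096301e+01, -1.93470628e-01,
       -1.56425358e-04, -1.71091028e-04]), 'tcp_pos': array([ 0.50486615, -0.44705376,  0.05256129]), 'eef_rot': array([-1.55735211, -0.01205157, -1.66685903]), 'force': array([-0.1441298 ,  0.49805023,  0.28315145]), 'torque': array([-0.02103367, -0.01004575, -0.00254499]), 'width': 1.0053856068734211e-05}
```

View pics/g2.png

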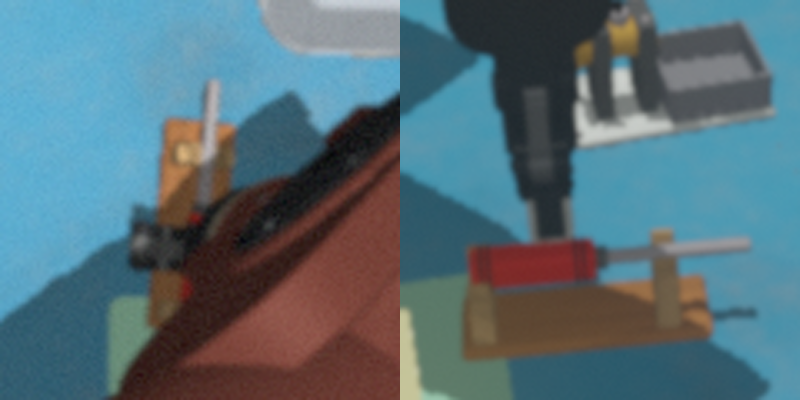

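Run:
```python
from h import *
X=bot.get_obs()["tcp_pos"]
for d in(.008,0,-.011,-.03):
    p=proj("scene",X-np.array([0,0,d]));q=proj("top",X-np.array([0,0,d]));print(d,(p-[220,190])*400/140+[400,0],(q-[330,180])*400/120)
```

```text
0.008 [556.29103375 277.02574642] [211.79176736 249.7789278 ]
0 [555.29263845 265.33590241] [214.0165435  250.04108072]
-0.011 [553.89965143 249.02592868] [217.13900594 250.40901105]
-0.03 [551.43686534 220.19007053] [222.71256403 251.06576229]
```

```bash
python3 -m jog '[{"dp":[0,0,0.1],"spin":0,"claw":0},{"dp":[0,0,0.1],"spin":0,"claw":0},{"dp":[0,0,0],"spin":0,"claw":0}]'
python3 - <<'E'
from h import *
X=bot.get_obs()["tcp_pos"]
a=bot.snapshot("top");b=bot.snapshot("scene")
o=np.hstack([cv2.resize(a[180:300,330:450],(400,400),interpolation=2),cv2.resize(b[190:330,220:360],(400,400),interpolation=2)]);cv2.imwrite("pics/g3.png",o)
for d in(.008,0,-.011,-.03):
    p=proj("scene",X-np.array([0,0,d]));q=proj("top",X-np.array([0,0,d]));print(d,(p-[220,190])*400/140+[400,0],(q-[330,180])*400/120)
for z in (.05,.06,.07,.08):print(z,(proj("scene",np.array([.498,-.469,z]))-[220,190])*400/140+[400,0])
E
```

```text
time_s: 2.7
tcp_pos: [0.5041, -0.4461, 0.0923]
eef_rot: [-1.56, -0.01, -1.667]
force: [0.4, -0.2, -0.4]
width: -0.0
0.008 [549.43023244 216.38644107] [221.75153131 252.45567753]
0 [548.3577149  203.95337457] [224.16614597 252.75374361]
-0.011 [546.86063786 186.59863893] [227.55818038 253.17246482]
-0.03 [544.21190227 155.89340164] [233.62203752 253.92100252]
0.05 [547.86030808 301.37711317]
0.06 [546.50465622 286.4798966 ]
0.07 [545.12733816 271.34459078]
0.08 [543.72783031 255.96544198]
```

View pics/g3.png

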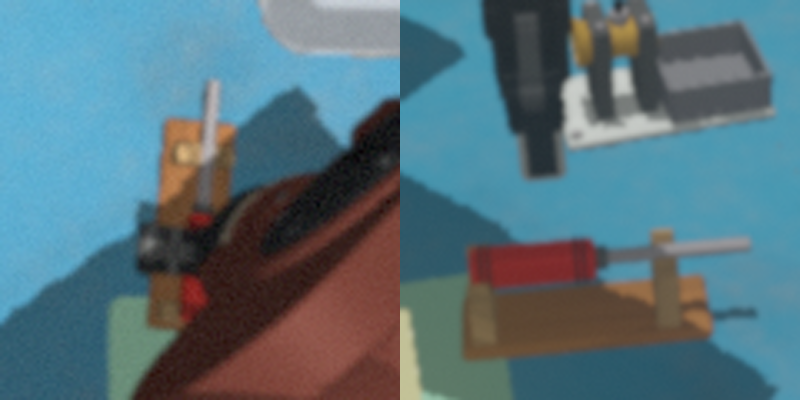

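Run:
```python
from h import *
a=bot.snapshot("top");b=bot.snapshot("scene")
cv2.imwrite("pics/t4.png",a);cv2.imwrite("pics/s4.png",b)
o=np.hstack([cv2.resize(a[210:310,350:450],(400,400),interpolation=2),cv2.resize(b[180:280,230:330],(400,400),interpolation=2)]);cv2.imwrite("pics/g4.png",cv2.convertScaleAbs(o,alpha=1.8))
```

```text
(no output)
```

View pics/g4.png

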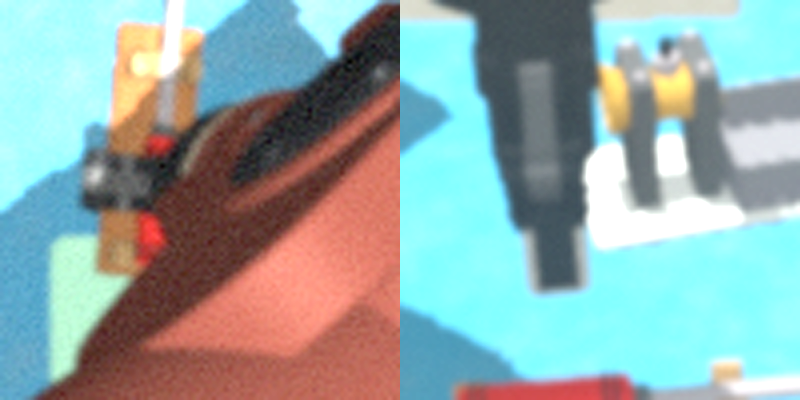

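View pics/t4.png

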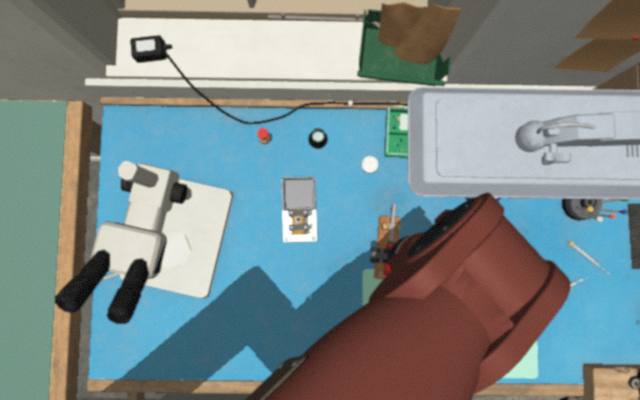

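View pics/s4.png

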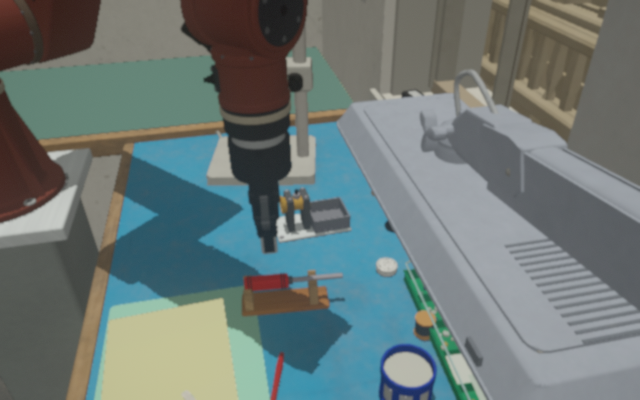

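The scene view puts the shut fingertips at (270,252), 13 px higher than the reported TCP predicts. I'll test the reported height against the mat at a free spot between stand and fixture.

```bash
python3 -m jog '[{"dp":[-0.09,0.16,0],"spin":0.043,"claw":0},{"dp":[-0.09,0.16,0],"spin":0.043,"claw":0},{"dp":[-0.09,0.16,0],"spin":0,"claw":0},{"dp":[0,0,-0.11],"spin":0,"claw":0},{"dp":[0,0,-0.11],"spin":0,"claw":0},{"dp":[0,0,0],"spin":0,"claw":0}]'
python3 - <<'E'
from h import *
X=bot.get_obs()["tcp_pos"]
a=bot.snapshot("top");b=bot.snapshot("scene")
cv2.imwrite("pics/t5.png",a);cv2.imwrite("pics/s5.png",b)
o=np.hstack([cv2.resize(a[190:290,330:430],(400,400),interpolation=2),cv2.resize(b[180:280,220:320],(400,400),interpolation=2)]);cv2.imwrite("pics/g5.png",cv2.convertScaleAbs(o,alpha=1.8))
for d in(.008,0,-.011):
    print(d,proj("scene",X-np.array([0,0,d])),proj("top",X-np.array([0,0,d])))
E
```

```text
time_s: 3.5
tcp_pos: [0.4435, -0.3424, 0.0382]
eef_rot: [-1.568, -0.001, -1.526]
force: [-0.7, 0.9, 0.8]
width: -0.0001
0.008 [228.48970891 254.92562633] [339.69823926 285.27284505]
0 [227.92060416 251.07176954] [339.89975632 285.6102457 ]
-0.011 [227.12774919 245.70272363] [340.18253604 286.08370468]
```

View pics/g5.png

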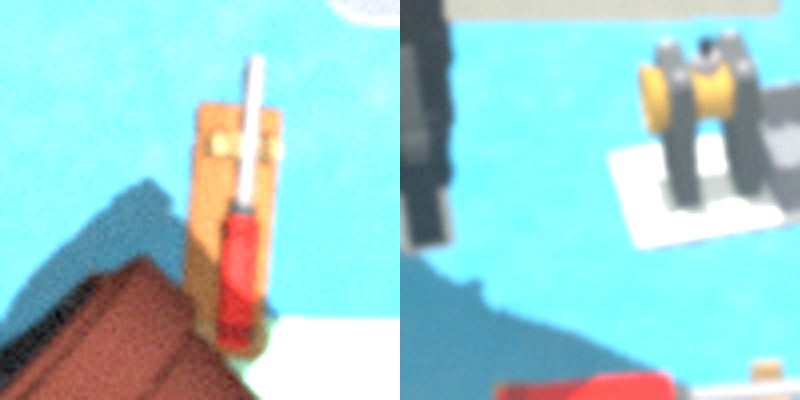

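View pics/t5.png

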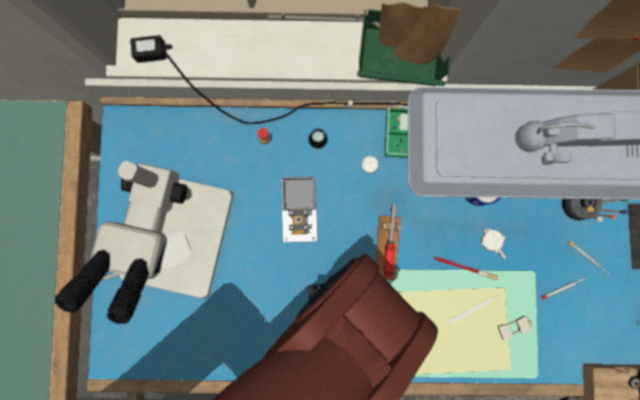

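```bash
python3 -m jog '[{"dp":[0,0,-0.025],"spin":0,"claw":0},{"dp":[0,0,-0.025],"spin":0,"claw":0},{"dp":[0,0,-0.025],"spin":0,"claw":0},{"dp":[0,0,-0.025],"spin":0,"claw":0}]'; python3 -m jog '[{"dp":[0,0,-0.025],"spin":0,"claw":0},{"dp":[0,0,-0.02],"spin":0,"claw":0}]';python3 -m jog '[{"dp":[0,0,-0.015],"spin":0,"claw":0},{"dp":[0,0,-0.015],"spin":0,"claw":0}]'
python3 - <<'E'
from h import *
X=bot.get_obs()["tcp_pos"]
b=bot.snapshot("scene")
o=cv2.resize(b[180:300,180:300],(600,600),interpolation=2);cv2.imwrite("pics/g6.png",cv2.convertScaleAbs(o,alpha=1.8))
for d in(.008,0,-.011):
    print(d,proj("scene",X-np.array([0,0,d])))
E
```

```text
time_s: 4.0
tcp_pos: [0.4472, -0.3468, 0.0219]
eef_rot: [-1.562, -0.008, -1.527]
force: [-1.2, -0.9, -0.0]
width: -0.0
time_s: 4.2
tcp_pos: [0.4472, -0.3468, 0.012]
eef_rot: [-1.562, -0.008, -1.527]
force: [-0.2, 1.3, -0.4]
width: 0.0001
time_s: 4.4
tcp_pos: [0.447, -0.3467, 0.0052]
eef_rot: [-1.562, -0.008, -1.527]
force: [0.4, 0.2, -0.4]
width: 0.0003
0.008 [233.09894759 271.79947496]
0 [232.56550583 268.10946782]
-0.011 [231.82251872 262.96996065]
```

View pics/g6.png

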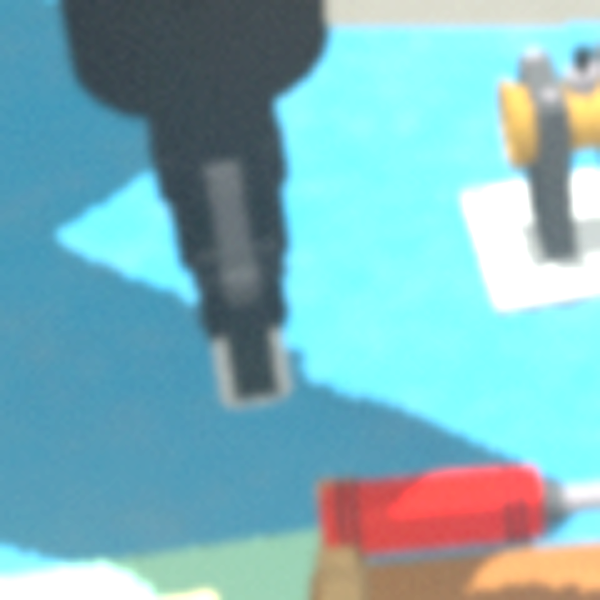

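```bash
python3 -m jog '[{"dp":[0,0,-0.02],"spin":0,"claw":0},{"dp":[0,0,-0.02],"spin":0,"claw":0}]'; python3 -m jog '[{"dp":[0,0,-0.015],"spin":0,"claw":0}]';python3 -m jog '[{"dp":[0,0,-0.015],"spin":0,"claw":0}]'
python3 - <<'E'
from h import *
o=bot.get_obs();print(o["joint_positions"],o["joint_torque"],o["eef_rot"])
E
```

```text
time_s: 4.65
tcp_pos: [0.4471, -0.3467, -0.0034]
eef_rot: [-1.562, -0.008, -1.527]
force: [-0.3, 0.2, 0.5]
width: -0.0001
time_s: 4.75
tcp_pos: [0.447, -0.3467, -0.0068]
eef_rot: [-1.562, -0.008, -1.527]
force: [0.5, 0.3, 0.5]
width: -0.0001
time_s: 4.85
tcp_pos: [0.447, -0.3467, -0.0101]
eef_rot: [-1.562, -0.008, -1.527]
force: [-0.5, 0.6, 1.0]
width: -0.0001
[-7.89637437e-01  5.73891750e-01 -3.55208767e-01  6.29979290e-01
  1.16873674e-03  2.30833450e+00] [ 1.23850728e-03 -6.40959334e+01  2.49395800e+01  6.31512632e-02
  5.35594576e-03 -8.32907460e-06] [-1.56205219 -0.0078857  -1.52720324]
```

```bash
for i in 1 2; do python3 -m jog '[{"dp":[0,0,-0.015],"spin":0,"claw":0}]'; done
python3 - <<'E'
from h import *
b=bot.snapshot("scene")
o=cv2.resize(b[180:300,180:300],(600,600),interpolation=2);cv2.imwrite("pics/g7.png",cv2.convertScaleAbs(o,alpha=1.8))
E
```

```text
time_s: 4.95
tcp_pos: [0.447, -0.3467, -0.0134]
eef_rot: [-1.562, -0.008, -1.527]
force: [0.0, 0.6, 0.3]
width: -0.0001
time_s: 5.05
tcp_pos: [0.447, -0.3467, -0.0166]
eef_rot: [-1.562, -0.008, -1.527]
force: [-0.9, -0.4, -0.4]
width: 0.0
```

View pics/g7.png

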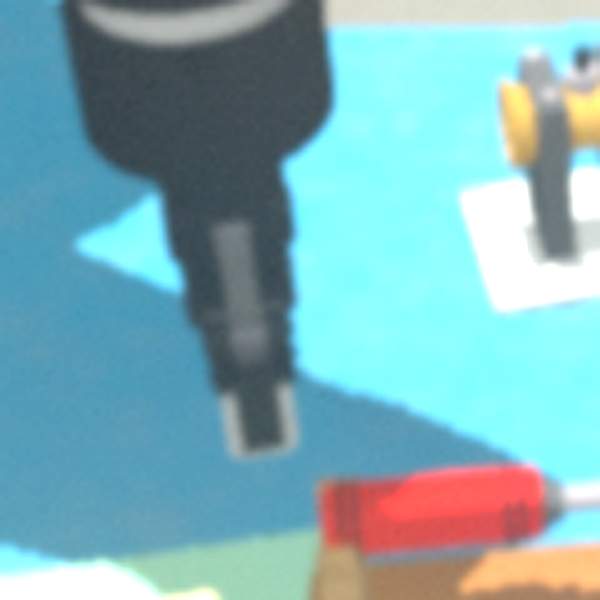

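```bash
for i in 1 2 3; do python3 -m jog '[{"dp":[0,0,-0.01],"spin":0,"claw":0}]'; done
```

```text
time_s: 5.2
tcp_pos: [0.4468, -0.3465, -0.0191]
eef_rot: [-1.562, -0.007, -1.527]
force: [-0.9, -0.3, 0.7]
width: -0.0003
time_s: 5.3
tcp_pos: [0.4469, -0.3466, -0.0198]
eef_rot: [-1.562, -0.008, -1.527]
force: [-9.3, 8.4, 44.0]
width: -0.0001
time_s: 5.4
tcp_pos: [0.4469, -0.3466, -0.0198]
eef_rot: [-1.562, -0.008, -1.527]
force: [-8.8, 8.6, 39.2]
width: -0.0001
```

Run:
```python
from h import *
b=bot.snapshot("scene");a=bot.snapshot("top");cv2.imwrite("pics/t8.png",a);cv2.imwrite("pics/s8.png",b)
o=cv2.resize(b[225:285,205:265],(600,600),interpolation=2);cv2.imwrite("pics/g8.png",cv2.convertScaleAbs(o,alpha=2.2))
o=cv2.resize(b[0:300,180:330],(400,800),interpolation=2)[:600];cv2.imwrite("pics/g8b.png",cv2.convertScaleAbs(o,alpha=1.8))
X=bot.get_obs()["tcp_pos"]
print(proj("scene",np.array([X[0],X[1],0])))
```

```text
[232.83906709 270.48030329]
```

View pics/g8.png

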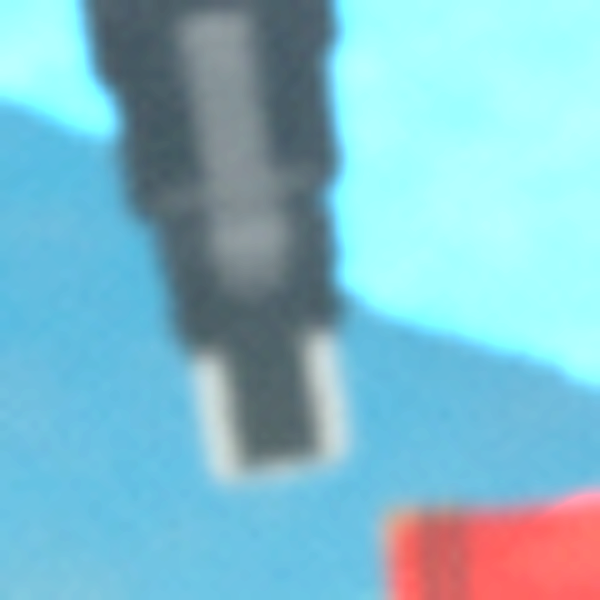

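View pics/s8.png

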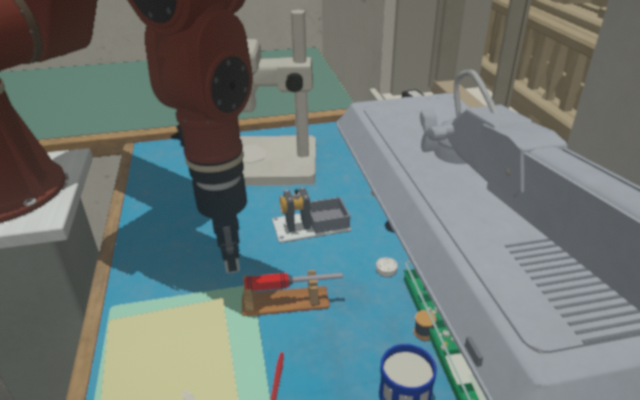

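The mat was touched at a reported TCP z of -0.0196, where it should read +0.008. The reported height is therefore about 27.6 mm too low, while x and y agree with the picture (tip seen at (233,272), expected about (233,271)). I'll allow for this and regrasp.

```bash
python3 -m jog '[{"dp":[0,0,0.15],"spin":0,"claw":60},{"dp":[0,0,0.15],"spin":0,"claw":60},{"dp":[0,0,0.15],"spin":0,"claw":60},{"dp":[0.085,-0.15,0],"spin":-0.03,"claw":60},{"dp":[0.085,-0.15,0],"spin":-0.03,"claw":60},{"dp":[0.085,-0.15,0],"spin":-0.03,"claw":60},{"dp":[0,0,0],"spin":0,"claw":60}]' 60
```

```text
time_s: 6.2
tcp_pos: [0.4992, -0.4389, 0.0764]
eef_rot: [-1.559, -0.01, -1.673]
force: [-0.0, -0.1, -0.9]
width: 0.0513
```

```bash
python3 -m jog '[{"dp":[0,0,-0.11],"spin":0,"claw":60},{"dp":[0,0,-0.11],"spin":0,"claw":60},{"dp":[0,0,-0.1],"spin":0,"claw":60},{"dp":[0,0,0],"spin":0,"claw":60}]'
python3 - <<'E'
from h import *
a=bot.snapshot("top");b=bot.snapshot("scene")
o=np.hstack([cv2.resize(a[190:290,350:450],(400,400),interpolation=2),cv2.resize(b[220:320,230:330],(400,400),interpolation=2)]);cv2.imwrite("pics/g9.png",cv2.convertScaleAbs(o,alpha=1.8))
E
```

```text
time_s: 6.6
tcp_pos: [0.4992, -0.4391, 0.0104]
eef_rot: [-1.559, -0.01, -1.673]
force: [-0.1, 0.7, 0.4]
width: 0.0514
```

View pics/g9.png

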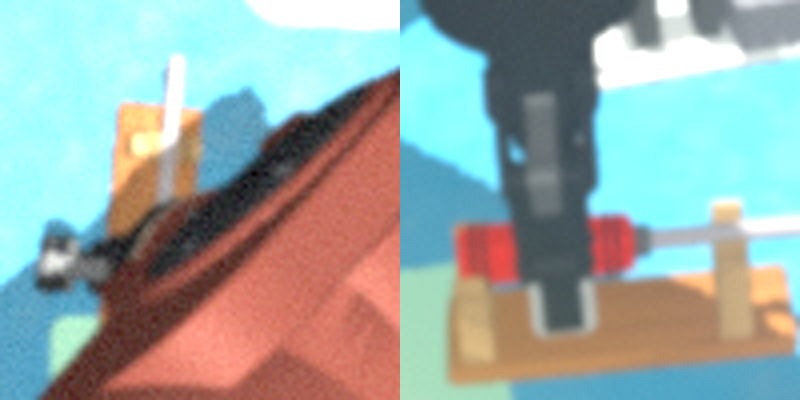

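The near finger is in front of the handle at (563,300), just ahead of its middle and clear of the cradles. I'll close.

```bash
python3 -m jog '[{"dp":[0,0,-0.02],"spin":0,"claw":0},{"dp":[0,0,0],"spin":0,"claw":0},{"dp":[0,0,0],"spin":0,"claw":0},{"dp":[0,0,0],"spin":0,"claw":0},{"dp":[0,0,0],"spin":0,"claw":0}]' 60
python3 - <<'E'
from h import *
a=bot.snapshot("top");b=bot.snapshot("scene")
o=np.hstack([cv2.resize(a[190:290,350:450],(400,400),interpolation=2),cv2.resize(b[220:320,230:330],(400,400),interpolation=2)]);cv2.imwrite("pics/g10.png",cv2.convertScaleAbs(o,alpha=1.8))
E
```

```text
time_s: 7.2
tcp_pos: [0.5024, -0.4411, 0.0131]
eef_rot: [-1.552, -0.015, -1.672]
force: [0.5, 0.7, -1.6]
width: 0.0146
```

View pics/g10.png

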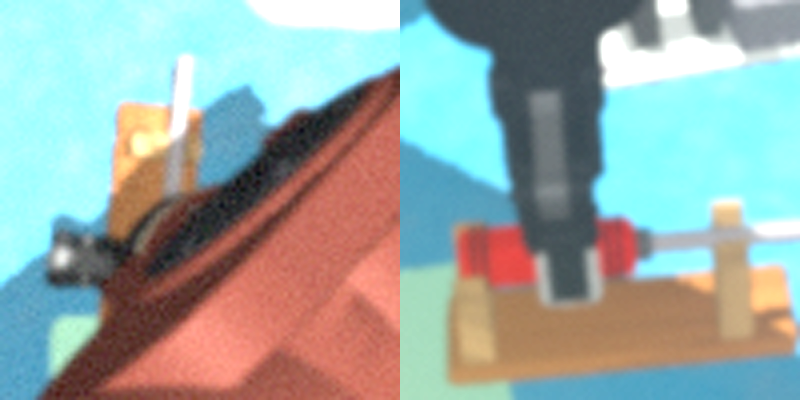

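```bash
python3 -m jog '[{"dp":[0,0,0.05],"spin":0,"claw":0},{"dp":[0,0,0.1],"spin":0,"claw":0},{"dp":[0,0,0.1],"spin":0,"claw":0},{"dp":[0,0,0.1],"spin":0,"claw":0},{"dp":[0,0,0.05],"spin":0,"claw":0},{"dp":[0,0,0],"spin":0,"claw":0}]'
python3 - <<'E'
from h import *
a=bot.snapshot("top");b=bot.snapshot("scene")
o=np.hstack([cv2.resize(a[180:280,350:450],(400,400),interpolation=2),cv2.resize(b[180:320,220:360],(400,400),interpolation=2)]);cv2.imwrite("pics/g11.png",cv2.convertScaleAbs(o,alpha=1.8))
E
```

```text
time_s: 7.9
tcp_pos: [0.5019, -0.4419, 0.0984]
eef_rot: [-1.552, -0.017, -1.672]
force: [0.8, 0.5, -1.0]
width: 0.0148
```

View pics/g11.png

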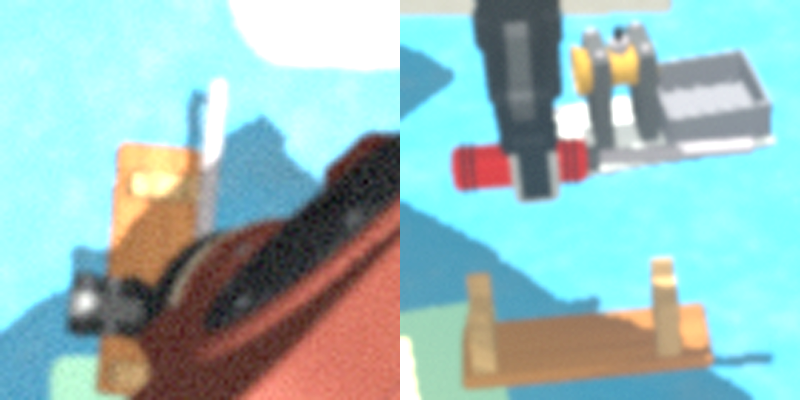

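```bash
python3 -m jog '[{"dp":[-0.104,0.176,0],"spin":0.017,"claw":0},{"dp":[-0.104,0.176,0],"spin":0.017,"claw":0},{"dp":[-0.104,0.176,0],"spin":0.017,"claw":0},{"dp":[-0.104,0.176,0],"spin":0.017,"claw":0},{"dp":[-0.104,0.176,0],"spin":0.016,"claw":0},{"dp":[0,0,0],"spin":0,"claw":0},{"dp":[0,0,-0.1],"spin":0,"claw":0},{"dp":[0,0,-0.1],"spin":0,"claw":0},{"dp":[0,0,-0.1],"spin":0,"claw":0},{"dp":[0,0,0],"spin":0,"claw":0}]'
python3 - <<'E'
from h import *
a=bot.snapshot("top");b=bot.snapshot("scene");cv2.imwrite("pics/t12.png",a);cv2.imwrite("pics/s12.png",b)
o=np.hstack([cv2.resize(a[200:300,250:350],(400,400),interpolation=2),cv2.resize(b[160:260,200:300],(400,400),interpolation=2)]);cv2.imwrite("pics/g12.png",cv2.convertScaleAbs(o,alpha=1.6))
E
```

```text
time_s: 9.0
tcp_pos: [0.3867, -0.254, 0.0245]
eef_rot: [-1.564, -0.005, -1.536]
force: [-0.7, 0.6, -0.9]
width: 0.0149
```

View pics/g12.png

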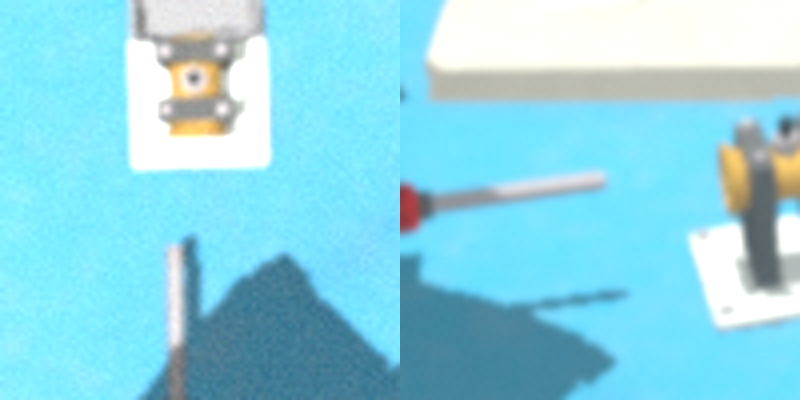

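Run:
```python
from h import *
np.set_printoptions(precision=4,suppress=True)
t=cv2.imread("pics/t12.png").astype(float);s=cv2.imread("pics/s12.png").astype(float)
n=tri((294.2,261.2),(251,205.2));m=tri((299,234),(282.3,204.5));print("nose",n,"mouth",m)
# rod axis in top: brightness peak per row, rows 263..298
g=t[...,2]
E=edges(g,range(263,284),286,301,115);print(len(E));
for z in(n[0][2],):
    P=[onz("top",(e[1]+e[2])/2,e[0],z)[:2] for e in E];print("rod",fitline(P),np.mean(E[:,2]-E[:,1]))
# rod in scene: bright rows per column 228..250
g=s[...,2];E2=edges(g,range(226,250),195,225,110,True);print(len(E2),E2[[0,-1]],[round(x,4) for x in np.polyfit(E2[:,0],(E2[:,1]+E2[:,2])/2,1)])
# expected slope for level rod at yaw
for y in(0,.037):
  a=proj("scene",n[0]);b=proj("scene",n[0]-.05*np.array([np.cos(y),np.sin(y),0]));print("lvl slope",y,(a-b)[1]/(a-b)[0])
# fixture axis in top: sleeve+tray centre lines: base edges again
g=t[...,2]
E3=edges(g,range(228,240),275,325,130);P=[onz("top",(e[1]+e[2])/2,e[0],.006)[:2] for e in E3];print("base",fitline(P))
ee=[fitline([onz("top",e[k],e[0],.006)[:2] for e in E3]) for k in(1,2)];print(ee)
```

```text
nose (array([ 0.4909, -0.2528,  0.0597]), np.float64(0.00028829150277226537)) mouth (array([ 0.5438, -0.2612,  0.0585]), np.float64(0.0012033221590598757))
21
rod (array([ 0.4677, -0.2511], dtype=float32), np.float32(0.03361844)) 3.5617140281917212
24 [[226.     205.4583 208.5714]
 [249.     202.2609 205.7   ]] [np.float64(-0.1356), np.float64(237.674)]
lvl slope 0 -0.12793650846787982
lvl slope 0.037 -0.14890900387813077
base (array([ 0.5453, -0.2601], dtype=float32), np.float32(0.04437903))
[(array([ 0.5451, -0.224 ], dtype=float32), np.float32(0.05237532)), (array([ 0.5466, -0.2961], dtype=float32), np.float32(0.03468305))]
```

```bash
python3 -m jog '[{"dp":[0,-0.056,-0.005],"spin":0,"claw":0},{"dp":[0,0,0],"spin":0,"claw":0}]'
cat > meas.py <<'E'
from h import *
import sys
np.set_printoptions(precision=4,suppress=True)
k=sys.argv[1]
a=bot.snapshot("top");b=bot.snapshot("scene");cv2.imwrite(f"pics/t{k}.png",a);cv2.imwrite(f"pics/s{k}.png",b)
o=np.hstack([cv2.resize(a[200:300,250:350],(400,400),interpolation=2),cv2.resize(b[160:260,200:300],(400,400),interpolation=2)]);cv2.imwrite(f"pics/g{k}.png",cv2.convertScaleAbs(o,alpha=1.6))
t=a.astype(float);g=t[...,2]
E=edges(g,range(240,284),288,310,115);E=E[(E[:,2]-E[:,1]>2.8)&(E[:,2]-E[:,1]<4.6)]
P=[onz("top",(e[1]+e[2])/2,e[0],.056)[:2] for e in E];p,y=fitline(P);print("rod",p,y,"toprow",E[0] if len(E) else None, "y at mouth x",p[1]+(.5425-p[0])*np.tan(y),"want -.2603")
E
python3 meas.py 13
```

```text
time_s: 9.3
tcp_pos: [0.3892, -0.2684, 0.027]
eef_rot: [-1.56, -0.009, -1.535]
force: [0.3, 0.2, -0.7]
width: 0.0149
rod [ 0.4712 -0.2651] 0.028804468 toprow [261.     298.6667 302.    ] y at mouth x -0.26305372 want -.2603
```

View pics/g13.png

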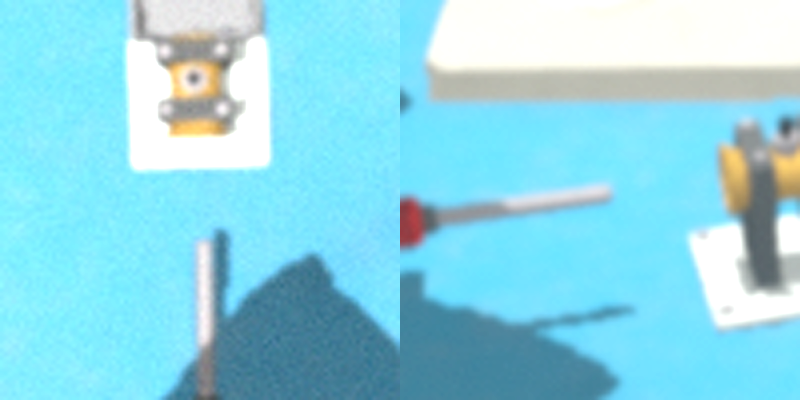

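Run:
```python
from h import *
print("nose",tri((300.6,260.2),(252.3,207.8)))
```

```text
nose (array([ 0.49260464, -0.26516724,  0.06234036]), np.float64(0.0006092895462168889))
```

```bash
python3 -m jog '[{"dp":[0,0.014,-0.018],"spin":0,"claw":0},{"dp":[0,0,0],"spin":0,"claw":0}]'
```

```text
time_s: 9.6
tcp_pos: [0.3889, -0.2643, 0.0235]
eef_rot: [-1.56, -0.008, -1.536]
force: [1.0, 0.7, -1.6]
width: 0.0149
```

```bash
python3 -m jog '[{"dp":[0.05,-0.004,0],"spin":0,"claw":0},{"dp":[0.06,0.002,0],"spin":0,"claw":0},{"dp":[0.06,0.002,0],"spin":0,"claw":0},{"dp":[0.04,0.002,0],"spin":0,"claw":0},{"dp":[0,0,0],"spin":0,"claw":0}]'; python3 meas.py 14
```

```text
time_s: 10.1
tcp_pos: [0.4359, -0.2637, 0.0238]
eef_rot: [-1.558, -0.009, -1.535]
force: [-0.7, -0.0, -1.7]
width: 0.0146
rod [ 0.5096 -0.2607] 0.028804442 toprow [243.     296.5714 300.2826] y at mouth x -0.2597524 want -.2603
```

View pics/g14.png

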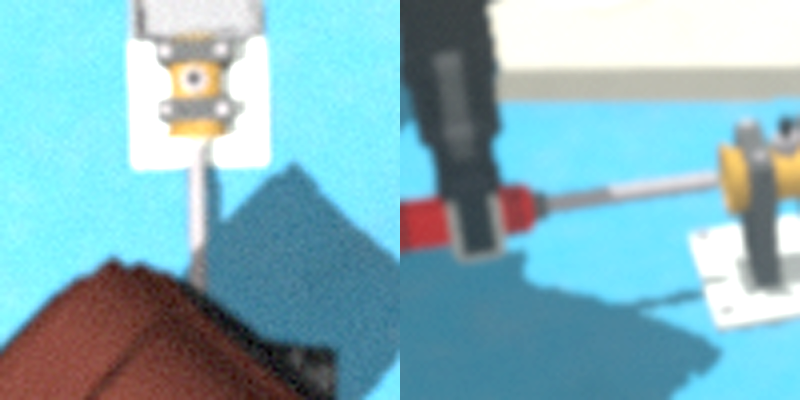

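The rod meets the mouth's centre in both views: axis at u 198 against sleeve centre 199 in the top view, rod end at (717,181) against mouth (731,179) in the scene view. I'll feed in.

```bash
python3 -m jog '[{"dp":[0.025,0.001,0],"spin":0,"claw":0},{"dp":[0.025,0.001,0],"spin":0,"claw":0}]'; python3 -m jog '[{"dp":[0.02,0.001,0],"spin":0,"claw":0},{"dp":[0.02,0.001,0],"spin":0,"claw":0}]'
```

```text
time_s: 10.4
tcp_pos: [0.4439, -0.2627, 0.0235]
eef_rot: [-1.561, -0.008, -1.536]
force: [0.3, 0.3, -1.2]
width: 0.0146
time_s: 10.6
tcp_pos: [0.4525, -0.2624, 0.0235]
eef_rot: [-1.561, -0.008, -1.536]
force: [-0.6, 0.1, -1.0]
width: 0.0145
```

```bash
for i in 1 2 3 4; do python3 -m jog '[{"dp":[0.02,0.0007,0],"spin":0,"claw":0},{"dp":[0.02,0.0007,0],"spin":0,"claw":0}]'; done
```

```text
time_s: 10.8
tcp_pos: [0.4568, -0.2613, 0.0226]
eef_rot: [-1.569, -0.007, -1.538]
force: [-10.7, -2.0, 3.4]
width: 0.0147
time_s: 11.0
tcp_pos: [0.4605, -0.2603, 0.0219]
eef_rot: [-1.578, -0.006, -1.54]
force: [-9.9, -0.5, 2.7]
width: 0.0149
time_s: 11.2
tcp_pos: [0.4647, -0.2596, 0.0212]
eef_rot: [-1.586, -0.005, -1.541]
force: [-7.1, -1.5, 1.4]
width: 0.0146
time_s: 11.4
tcp_pos: [0.4725, -0.2597, 0.0212]
eef_rot: [-1.587, -0.006, -1.543]
force: [-0.6, -0.6, -0.1]
width: 0.0145
```

```bash
for i in 1 2 3; do python3 -m jog '[{"dp":[0.02,-0.001,0.001],"spin":0,"claw":0},{"dp":[0.02,-0.001,0.001],"spin":0,"claw":0}]'; done; python3 meas.py 15
```

```text
time_s: 11.6
tcp_pos: [0.4816, -0.26, 0.0217]
eef_rot: [-1.586, -0.005, -1.542]
force: [-0.5, 0.5, -1.9]
width: 0.0145
time_s: 11.8
tcp_pos: [0.4908, -0.2603, 0.022]
eef_rot: [-1.586, -0.005, -1.542]
force: [0.6, -0.1, -0.7]
width: 0.0153
time_s: 12.0
tcp_pos: [0.4996, -0.2606, 0.0224]
eef_rot: [-1.586, -0.005, -1.542]
force: [-0.3, 0.2, -1.2]
width: 0.0149Traceback (most recent call last):
  File "meas.py", line 9, in <module>
    P=[onz("top",(e[1]+e[2])/2,e[0],.056)[:2] for e in E];p,y=fitline(P);print("rod",p,y,"toprow",E[0] if len(E) else None, "y at mouth x",p[1]+(.5425-p[0])*np.tan(y),"want -.2603")
                                                              ~~~~~~~^^^
  File "h.py", line 36, in fitline
    vx,vy,x,y=cv2.fitLine(np.float32(P),cv2.DIST_HUBER,0,.01,.01).ravel();s=np.sign(vx) or 1
              ~~~~~~~~~~~^^^^^^^^^^^^^^^^^^^^^^^^^^^^^^^^^^^^^^^^
cv2.error: OpenCV(4.12.0) /io/opencv/modules/imgproc/src/linefit.cpp:618: error: (-215:Assertion failed) npoints2 >= 0 || npoints3 >= 0 in function 'fitLine'
```

View pics/g15.png

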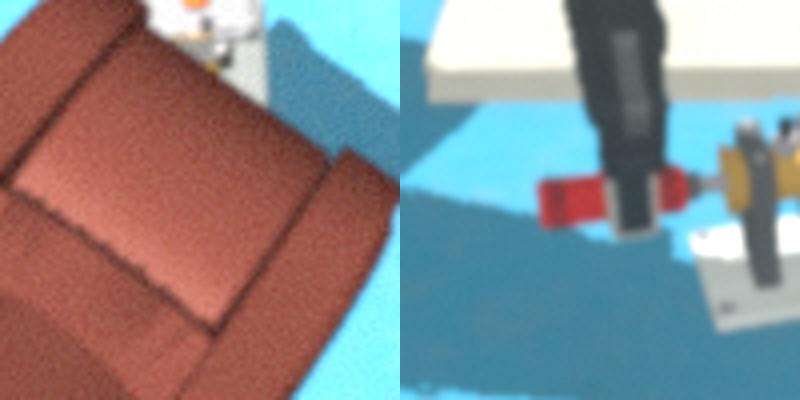

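Run:
```python
import cv2,numpy as np
a=cv2.imread("pics/t15.png");b=cv2.imread("pics/s15.png")
o=np.hstack([cv2.resize(a[165:265,250:350],(400,400),interpolation=2),cv2.resize(b[170:250,270:350],(400,400),interpolation=2)]);cv2.imwrite("pics/g15b.png",cv2.convertScaleAbs(o,alpha=1.6))
```

```text
(no output)
```

View pics/g15b.png

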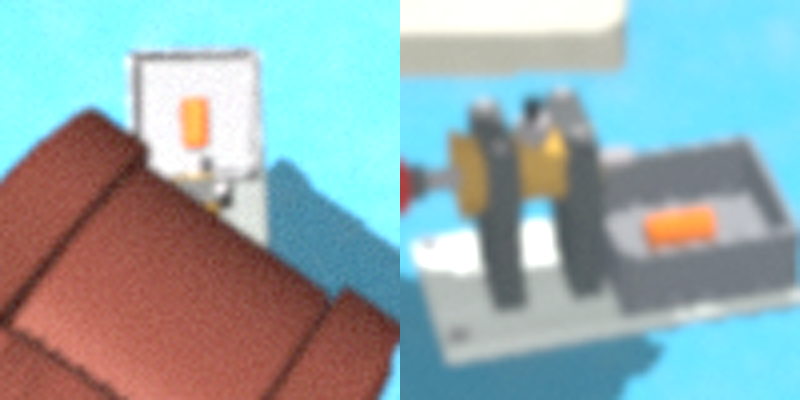

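The slug lies in the tray: top crop (194,123), scene crop (682,228). The rod's tip shows past the exit. I'll withdraw along the axis.

```bash
python3 -m jog '[{"dp":[-0.04,-0.0015,0],"spin":0,"claw":0},{"dp":[-0.05,-0.0018,0],"spin":0,"claw":0},{"dp":[-0.06,-0.002,0],"spin":0,"claw":0}]';python3 -m jog '[{"dp":[-0.08,-0.003,0],"spin":0,"claw":0},{"dp":[-0.08,-0.003,0],"spin":0,"claw":0},{"dp":[-0.08,-0.003,0],"spin":0,"claw":0},{"dp":[-0.08,-0.003,0],"spin":0,"claw":0},{"dp":[-0.08,-0.003,0],"spin":0,"claw":0},{"dp":[0,0,0],"spin":0,"claw":0}]'
```

```text
time_s: 12.4
tcp_pos: [0.4686, -0.2616, 0.0222]
eef_rot: [-1.585, -0.006, -1.54]
force: [-0.6, -0.0, -1.0]
width: 0.0147
time_s: 13.0
tcp_pos: [0.3774, -0.2626, 0.0221]
eef_rot: [-1.589, -0.004, -1.543]
force: [-0.6, 0.0, -1.2]
width: 0.0149
```

```bash
python3 meas.py 16; python3 -c "
import cv2,numpy as np
b=cv2.imread('pics/s16.png');cv2.imwrite('pics/g16b.png',cv2.convertScaleAbs(cv2.resize(b[160:260,180:340],(800,500),interpolation=2),alpha=1.6))"
```

```text
rod [ 0.4656 -0.26  ] 0.017398011 toprow [266.     296.3889 299.2571] y at mouth x -0.25864762 want -.2603
```

View pics/g16b.png

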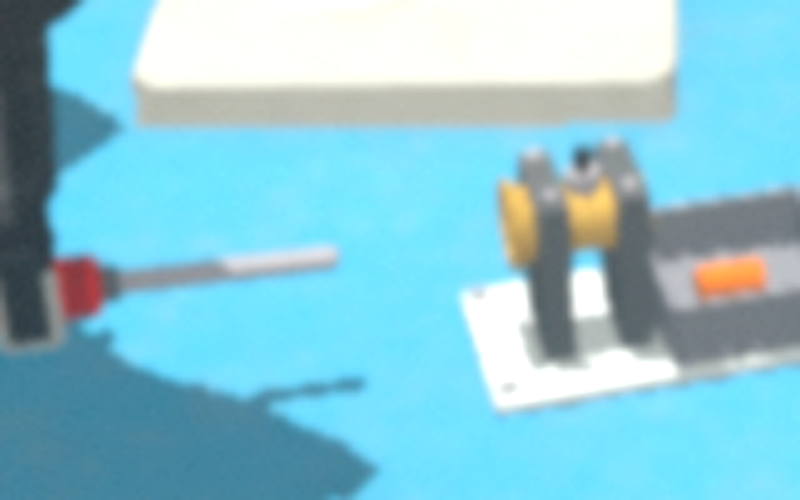

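View pics/g16.png

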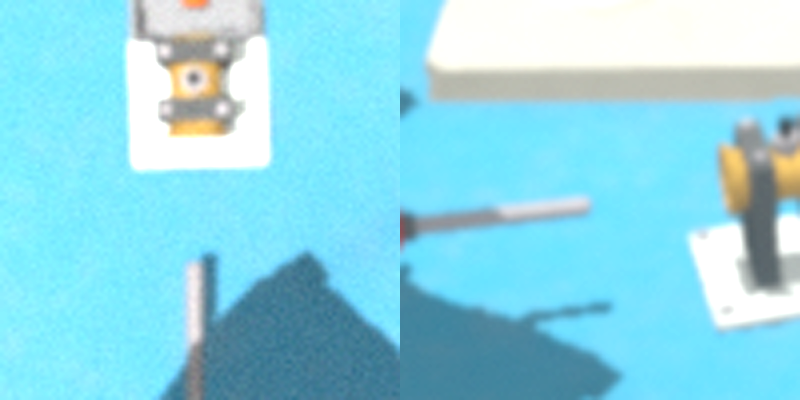

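```bash
python3 -m jog '[{"dp":[0,0,0.1],"spin":0,"claw":0},{"dp":[0,0,0.15],"spin":0,"claw":0},{"dp":[0,0,0.15],"spin":0,"claw":0},{"dp":[0.1,-0.17,0],"spin":-0.015,"claw":0},{"dp":[0.12,-0.18,0],"spin":-0.015,"claw":0},{"dp":[0.12,-0.18,0],"spin":-0.015,"claw":0},{"dp":[0.12,-0.18,0],"spin":-0.015,"claw":0},{"dp":[0.12,-0.16,0],"spin":-0.012,"claw":0},{"dp":[0,0,0],"spin":0,"claw":0}]'
```

```text
time_s: 14.0
tcp_pos: [0.5046, -0.4434, 0.1071]
eef_rot: [-1.581, -0.008, -1.656]
force: [0.4, -0.3, -2.5]
width: 0.0149
```

Run:
```python
from h import *
np.set_printoptions(precision=4,suppress=True)
a=bot.snapshot("top");b=bot.snapshot("scene");cv2.imwrite("pics/t17.png",a);cv2.imwrite("pics/s17.png",b)
o=np.hstack([cv2.resize(a[160:260,350:450],(400,400),interpolation=2),cv2.resize(b[180:280,260:360],(400,400),interpolation=2)]);cv2.imwrite("pics/g17.png",cv2.convertScaleAbs(o,alpha=1.6))
g=a[...,2].astype(float)
for r in range(195,232,4):print(r,g[r,388:412].astype(int))
```

```text
195 [116 117 112 106 103 101  94  97  95  93  94  94  98  95  99  96 100  98
 100 104 100 102 103 104]
199 [107 104  98 103 103  98  98  99  88  93  90  91  88  96  92 113 147 173
 166 143 113 103 101 103]
203 [ 99 100  98 104 102 100  96  95  90  72  62  51  63  81 105 136 167 176
 158 128 111 108 109 107]
207 [103 106 107 113 110 108 107 103 100  83  65  58  70  98 125 161 179 184
 152 112  86  72  64  52]
211 [ 97 101 101 106 108 111 110 101  88  70  61  61  71  90 123 158 179 171
 129  81  55  48  52  52]
215 [116 117 118 112 110 103 100  95  80  62  51  50  61  90 129 156 166 152
 110  71  59  52  54  55]
219 [195 199 197 197 185 172 155 148 141 128 117 101  91  84  91 101  99  87
  65  58  56  54  54  56]
223 [186 192 196 176 140 113 105 100 101 102 102  98  89  88  95  99 100  81
  65  56  61  56  56  55]
227 [151 134 124 118 114 115 106 101  91  99 109 110  99  92  98  99  99  77
  64  58  57  59  52  52]
231 [105 106 104 106  99 104 102 100  99  98  95  85  82  91  99  98  85  70
  55  55  54  61  63  67]
```

View pics/g17.png

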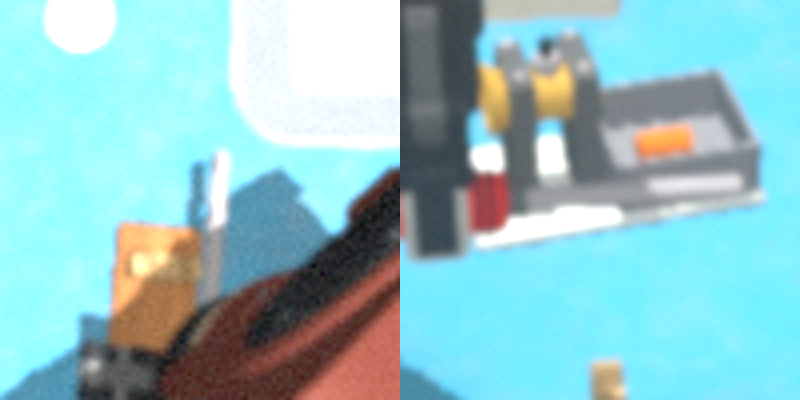

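```bash
python3 - <<'E'
from h import *
np.set_printoptions(precision=4,suppress=True)
n,e=tri((405.2,197.7),(345.5,225.7));print(n,e)
P=[onz("top",u,v,n[2]-.003)[:2] for u,v in((405.2,199),(404.6,203),(404.4,207),(404.1,211),(403.6,215),(402.6,227),(402.2,231))];p,y=fitline(P);print(P,p,y)
s=cv2.imread("pics/s17.png")[...,2]
# reverify with reported
print(bot.get_obs()["tcp_pos"])
# rod slope in scene for level check
q=[(400+130,200),(742,183)]
a=proj("scene",n);
for yy in(-.095,-.08): 
  b=proj("scene",n-.05*np.array([np.cos(yy),np.sin(yy),0]));print("lvl",(a-b)[1]/(a-b)[0])
E
python3 -c "
import cv2
b=cv2.imread('pics/s17.png');cv2.imwrite('pics/g17c.png',cv2.convertScaleAbs(cv2.resize(b[205:245,270:350],(800,400),interpolation=2),alpha=1.6))"
```

```text
[ 0.6077 -0.4521  0.1413] 0.0007274050225294363
[array([ 0.6061, -0.4527]), array([ 0.5989, -0.4516]), array([ 0.5917, -0.4512]), array([ 0.5846, -0.4507]), array([ 0.5774, -0.4498]), array([ 0.556 , -0.4479]), array([ 0.5489, -0.4472])] [ 0.5805 -0.4502] -0.09334294
[ 0.5021 -0.4397  0.107 ]
lvl -0.07936237190346489
lvl -0.08859052186625792
```

View pics/g17c.png

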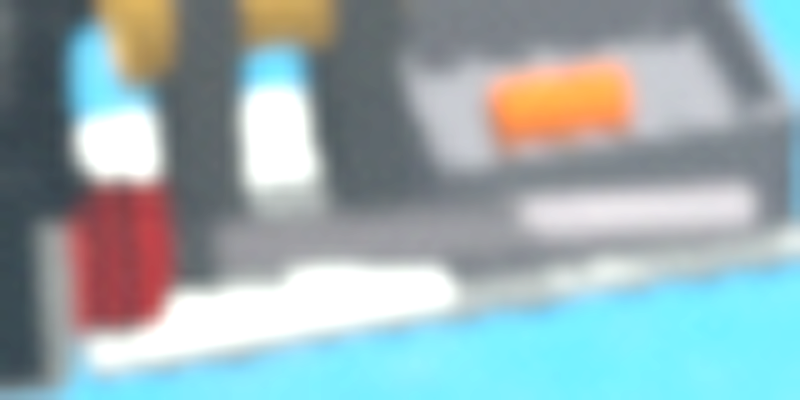

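Run:
```python
from h import *
np.set_printoptions(precision=4,suppress=True)
print(bot.get_obs()["tcp_pos"],bot.get_obs()["eef_rot"])
a=bot.snapshot("top")
print(bot.get_obs()["tcp_pos"])
t=a.astype(float);g=t[...,2]
for r in (203,207,211,215):
  w=np.clip(g[r,396:412]-125,0,None);u=(np.arange(396,412)*w).sum()/w.sum();print(r,u,onz("top",u,r,.138)[:2])
cv2.imwrite("pics/g18.png",cv2.convertScaleAbs(cv2.resize(a[170:270,350:450],(600,600),interpolation=2),alpha=1.6))
print(g[192:206,402:407].astype(int))
```

```text
[ 0.5021 -0.4397  0.107 ] [-1.5836 -0.0051 -1.6547]
[ 0.5015 -0.4388  0.1073]
203 402.8357142857143 [ 0.5989 -0.4485]
207 402.33720930232556 [ 0.5917 -0.4476]
211 401.9605263157895 [ 0.5845 -0.4469]
215 401.57894736842104 [ 0.5774 -0.4462]
[[101 101  97  97  98]
 [ 99  99  98  95  97]
 [ 95  95  96  96  96]
 [ 91  92  97  98 100]
 [ 99  98  96  96 101]
 [ 96 101  97  99  93]
 [114 124 114 110 100]
 [143 158 154 129 108]
 [152 178 170 142 114]
 [154 175 163 139 109]
 [157 174 161 131 106]
 [168 174 157 130 107]
 [174 179 158 125 112]
 [179 179 154 128 109]]
```

```bash
python3 -m jog '[{"dp":[0,0,-0.11],"spin":0,"claw":0},{"dp":[0,0,-0.11],"spin":0,"claw":0},{"dp":[0,0,-0.1],"spin":0,"claw":0},{"dp":[0,0,0],"spin":0,"claw":0}]'
python3 - <<'E'
from h import *
print(bot.get_obs()["tcp_pos"])
a=bot.snapshot("top");print(bot.get_obs()["tcp_pos"]);b=bot.snapshot("scene");print(bot.get_obs()["tcp_pos"],bot.get_obs()["eef_rot"])
t=a.astype(float);g=t[...,2]
for r in (203,207,211,215,219):
  w=np.clip(g[r,388:405]-110,0,None);u=(np.arange(388,405)*w).sum()/w.sum();print(r,u,onz("top",u,r,.068)[:2])
cv2.imwrite("pics/g19.png",cv2.convertScaleAbs(np.hstack([cv2.resize(a[185:285,350:450],(400,400),interpolation=2),cv2.resize(b[220:320,240:340],(400,400),interpolation=2)]),alpha=1.6))
E
```

```text
time_s: 14.55
tcp_pos: [0.5004, -0.4344, 0.0436]
eef_rot: [-1.584, -0.004, -1.651]
force: [-0.3, 0.3, -0.6]
width: 0.0147
[ 0.50040511 -0.43442578  0.04363701]
[ 0.50113842 -0.43512626  0.0452731 ]
[ 0.50199638 -0.43614783  0.04649179] [-1.58052373 -0.00735198 -1.65144607]
203 394.2638888888889 [ 0.60513638 -0.44468461]
207 393.825641025641 [ 0.59736223 -0.44382519]
211 393.5658536585366 [ 0.58960433 -0.44331226]
215 393.08530805687207 [ 0.58185261 -0.44237343]
219 390.9671641791045 [ 0.57407212 -0.43827357]
```

View pics/g19.png

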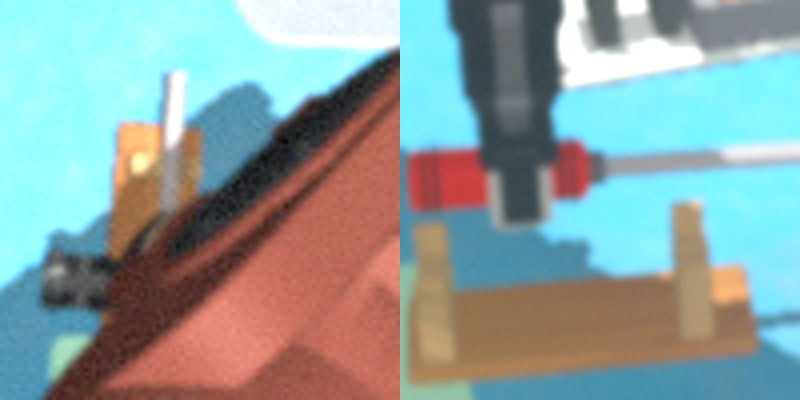

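```bash
python3 -m jog '[{"dp":[-0.003,-0.008,-0.03],"spin":0,"claw":0},{"dp":[0,0,-0.02],"spin":0,"claw":0}]';  python3 -m jog '[{"dp":[0,0,0],"spin":0,"claw":0}]'
```

```text
time_s: 14.85
tcp_pos: [0.5026, -0.4388, 0.0393]
eef_rot: [-1.577, -0.01, -1.651]
force: [-0.2, -0.4, -2.1]
width: 0.0149
time_s: 14.95
tcp_pos: [0.5027, -0.4389, 0.0395]
eef_rot: [-1.577, -0.011, -1.651]
force: [-0.0, -0.6, -1.4]
width: 0.015
```

```bash
python3 -m jog '[{"dp":[-0.005,0.004,-0.02],"spin":0,"claw":0},{"dp":[0,0,-0.02],"spin":0,"claw":0},{"dp":[0,0,-0.01],"spin":0,"claw":0},{"dp":[0,0,0],"spin":0,"claw":0}]'
python3 - <<'E'
from h import *
a=bot.snapshot("top");print(bot.get_obs()["tcp_pos"]);b=bot.snapshot("scene");print(bot.get_obs()["tcp_pos"],bot.get_obs()["eef_rot"])
t=a.astype(float);g=t[...,2]
for r in (205,207,211,215):
  w=np.clip(g[r,388:405]-110,0,None);u=(np.arange(388,405)*w).sum()/w.sum();print(r,u,onz("top",u,r,.06)[:2])
cv2.imwrite("pics/g20.png",cv2.convertScaleAbs(np.hstack([cv2.resize(a[185:285,350:450],(400,400),interpolation=2),cv2.resize(b[220:320,240:340],(400,400),interpolation=2)]),alpha=1.6))
E
```

```text
time_s: 15.35
tcp_pos: [0.5018, -0.4384, 0.0295]
eef_rot: [-1.576, -0.011, -1.651]
force: [0.4, -0.2, -1.2]
width: 0.0148
[ 0.50187332 -0.43846294  0.02956997]
[ 0.50197027 -0.4385637   0.0297565 ] [-1.57579295 -0.01171021 -1.65117561]
205 394.81081081081084 [ 0.60197285 -0.44706299]
207 394.5833333333333 [ 0.59805288 -0.44661279]
211 394.2 [ 0.59022368 -0.44585316]
215 394.0701754385965 [ 0.58241269 -0.44558896]
```

View pics/g20.png

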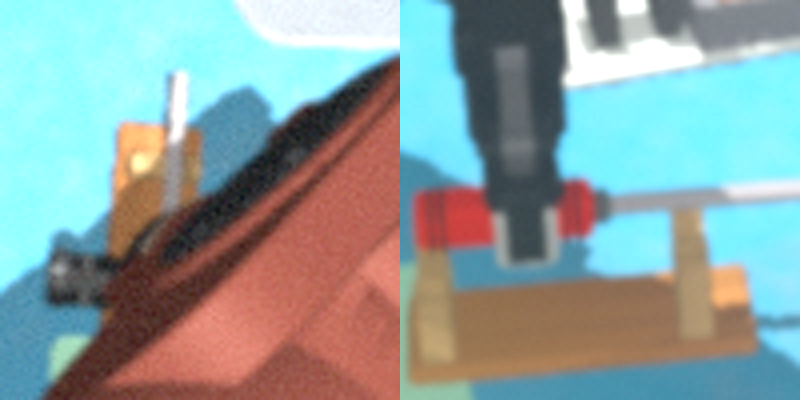

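```bash
python3 -m jog '[{"dp":[0,-0.004,-0.02],"spin":0,"claw":0},{"dp":[0,0,-0.015],"spin":0,"claw":0}]'; python3 -m jog '[{"dp":[0,0,-0.015],"spin":0,"claw":0},{"dp":[0,0,-0.01],"spin":0,"claw":0}]';  python3 -m jog '[{"dp":[0,0,-0.01],"spin":0,"claw":0}]'
```

```text
time_s: 15.65
tcp_pos: [0.5023, -0.4398, 0.0229]
eef_rot: [-1.575, -0.012, -1.651]
force: [-0.3, 0.3, -1.1]
width: 0.015
time_s: 15.85
tcp_pos: [0.5022, -0.4397, 0.0171]
eef_rot: [-1.575, -0.012, -1.651]
force: [-0.4, -0.4, -1.0]
width: 0.0147
time_s: 15.95
tcp_pos: [0.5022, -0.4397, 0.0149]
eef_rot: [-1.575, -0.012, -1.651]
force: [0.3, 0.1, -1.1]
width: 0.0148
```

Entering the cradles without force. I'll go down to contact and look.

```bash
python3 -m jog '[{"dp":[0,0,-0.01],"spin":0,"claw":0}]';  python3 -m jog '[{"dp":[0,0,-0.01],"spin":0,"claw":0}]'
python3 - <<'E'
from h import *
a=bot.snapshot("top");b=bot.snapshot("scene");o=bot.get_obs();print(o["tcp_pos"],o["force"])
cv2.imwrite("pics/g21.png",cv2.convertScaleAbs(np.hstack([cv2.resize(a[185:285,350:450],(400,400),interpolation=2),cv2.resize(b[220:320,240:340],(400,400),interpolation=2)]),alpha=1.6))
E
```

```text
time_s: 16.05
tcp_pos: [0.5021, -0.4397, 0.0127]
eef_rot: [-1.576, -0.012, -1.651]
force: [-2.0, 1.1, 4.7]
width: 0.015
time_s: 16.15
tcp_pos: [0.5023, -0.44, 0.0119]
eef_rot: [-1.575, -0.013, -1.651]
force: [-8.2, 6.4, 27.3]
width: 0.0148
[ 0.50231551 -0.43998711  0.01197225] [-4.82346682  2.49181471 10.58420186]
```

View pics/g21.png

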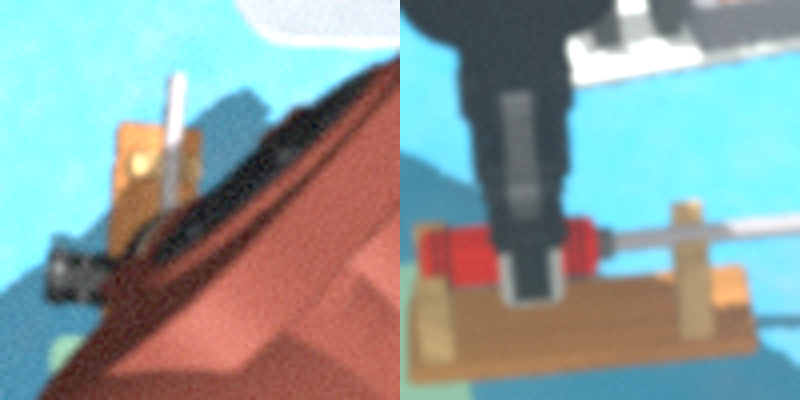

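Seated at the predicted height, with the handle's rear between the cradle cheeks and the rod in the front cradle. I'll release slowly.

```bash
python3 -m jog '[{"dp":[0,0,0],"spin":0,"claw":30},{"dp":[0,0,0],"spin":0,"claw":50},{"dp":[0,0,0],"spin":0,"claw":60},{"dp":[0,0,0],"spin":0,"claw":60},{"dp":[0,0,0],"spin":0,"claw":60}]'; python3 -m jog '[{"dp":[0,0,0.05],"spin":0,"claw":60},{"dp":[0,0,0.1],"spin":0,"claw":60},{"dp":[0,0,0.15],"spin":0,"claw":60},{"dp":[0,0,0.15],"spin":0,"claw":60},{"dp":[0,0,0.1],"spin":0,"claw":60},{"dp":[-0.2,0.1,0.05],"spin":0,"claw":60},{"dp":[-0.2,0.1,0.05],"spin":0,"claw":60},{"dp":[-0.2,0.1,0],"spin":0,"claw":60},{"dp":[-0.2,0.1,0],"spin":0,"claw":60},{"dp":[0,0,0],"spin":0,"claw":60}]'
python3 - <<'E'
from h import *
a=bot.snapshot("top");b=bot.snapshot("scene");cv2.imwrite("pics/t22.png",a);cv2.imwrite("pics/s22.png",b)
cv2.imwrite("pics/g22.png",cv2.convertScaleAbs(np.hstack([cv2.resize(a[185:285,350:450],(400,400),interpolation=2),cv2.resize(b[190:320,230:360],(400,400),interpolation=2)]),alpha=1.5))
t=a.astype(float);B,G,R=[t[...,i] for i in range(3)]
E=edges(R-G,range(386,392),235,285,90,True);print([(onz("top",e[0],e[1],.054)[:2],onz("top",e[0],e[2],.054)[:2]) for e in E])
for nm,g,rows,x0,x1,th,z in(("h",R-G,range(247,275),375,403,90,.054),("r",R,range(207,238),384,401,110,.045)):
    E=edges(g,rows,x0,x1,th);print(nm,len(E),fitline([onz("top",(e[1]+e[2])/2,e[0],z)[:2] for e in E]))
print("col",R[198:210,393:396].astype(int).tolist())
E
```

```text
time_s: 16.75
tcp_pos: [0.5028, -0.4404, 0.0124]
eef_rot: [-1.574, -0.014, -1.651]
force: [0.4, -0.3, -0.3]
width: 0.0512
time_s: 17.75
tcp_pos: [0.3382, -0.3571, 0.1514]
eef_rot: [-1.572, -0.017, -1.65]
force: [0.0, 1.1, -0.0]
width: 0.0515
[(array([ 0.4942161 , -0.43074837]), array([ 0.46629503, -0.43075152])), (array([ 0.51576597, -0.43269527]), array([ 0.4650872 , -0.43269151])), (array([ 0.52465659, -0.43464699]), array([ 0.46491288, -0.4346314 ])), (array([ 0.52695745, -0.43659916]), array([ 0.46480745, -0.43657133])), (array([ 0.5270447 , -0.43855085]), array([ 0.46459236, -0.43851123])), (array([ 0.5269382, -0.4405025]), array([ 0.46434072, -0.44045109]))]
h 28 (array([ 0.4941798 , -0.43883258], dtype=float32), np.float32(-0.075916655))
r 9 (array([ 0.59135455, -0.4480825 ], dtype=float32), np.float32(-0.101400815))
col [[80, 81, 77], [84, 77, 77], [74, 79, 73], [72, 74, 74], [80, 88, 87], [97, 110, 110], [106, 134, 133], [118, 140, 140], [120, 149, 148], [127, 145, 143], [129, 147, 145], [132, 150, 147]]
```

View pics/g22.png

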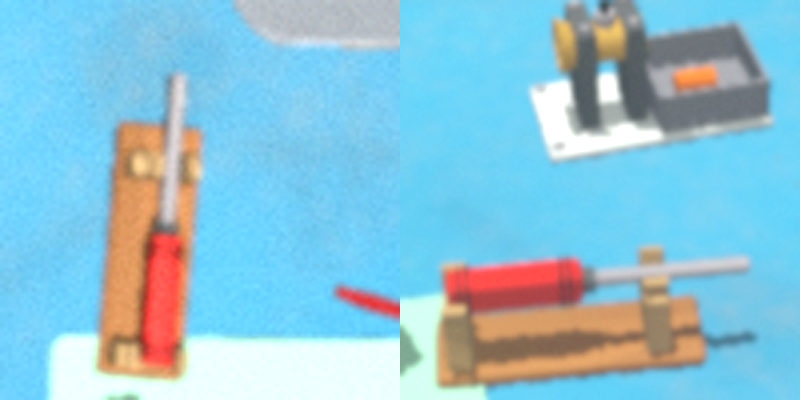

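View pics/t22.png

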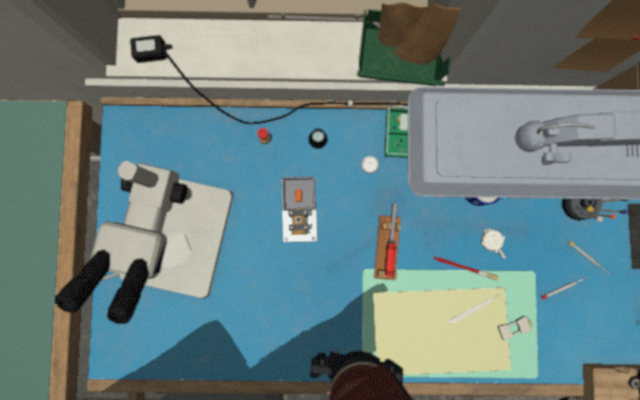

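```bash
python3 -c "
from station import bot
print(bot.finish_job(), bot.get_obs()['time_s'])"
```

```text
the job is handed in; nothing more can be done
the job is handed in; nothing more can be done
```

The slug is in the catch tray, the drift is back in its stand, and I handed the job in at about 18 s of the 48 s allowed; no verdict was reported. Pushing the slug past the spring plunger took about 11 N.

**Last checks**
- **Slug:** the last pictures show it lying in the catch tray.
- **Drift:** it lies in both cradles with the nose pointing as before. The handle and rod were measured about 1 to 1.5 mm from their starting places. I judged its height only roughly, from the scene picture and the contact felt while lowering.
- **Bottle, loupe and tin:** they look unmoved in the top view.
- **Arm:** it stands clear of everything, with no force on the tool.

**What failed or disagreed**
- **First grasp:** it closed on nothing. The reported tool height reads about 27 mm lower than the real one. I found this by touching the mat with about 44 N, corrected for it, and the second grasp held.
- **Arm position:** the arm also crept a few millimetres between moves, so I checked the drift in the pictures before inserting it and before laying it down.
- **Camera heights:** two-camera measurements read 2 to 3.5 mm too high, so I used heights only relative to each other.

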